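Fetch the small bowl from under the mwiko and tongs

ROBOT

A 6-joint arm with a two-finger parallel gripper is mounted at the origin on the work surface. World frame = base frame: x ahead of the robot, y to its left, z up, the work surface at z = 0. Lengths are in m, angles in rad, forces in N, time in s.
With the tool pointing down it reaches from about 0.25 to 0.775 m from the base axis. Payload 4 kg.
Tool frame: the origin (TCP) lies midway between the tips of the shut fingers; the grasp point (between the pads) lies robot.tcp_to_grasp behind it (robot.tcp_to_grasp is the distance from the TCP to the grasp point, in m); y points along the fingers, x is the direction in which the jaws open and shut, and the axes are right-handed (so a half turn about y gives the same grasp; the last joint's range is limited). The gripper opens to 94 mm and grips with 3 to 60 N. Pads are 16 mm wide; open, the fingers measure 119 mm over their backs; the gripper's body (75 mm by 177 mm) begins 78 mm behind the grasp point.
Start: joints at [1.117, 0.087, 1.371, -0, 1.684, -0.103], TCP at [0.189, 0.517, 0.175] pointing down, gripper open.
Joint ranges: [-3.1, 3.1], [-0.76, 2.03], [0.27, 2.55], [-1.08, 4.22], [0.17, 2.65], [-2.57, 2.57]. Speed limits (rad/s): [2.79, 2.79, 3.14, 3.14, 3.14, 3.14].

INTERFACE

Orientations are given as [roll, pitch, yaw] about the fixed x, y, z axes, in that order (R = Rz(yaw) Ry(pitch) Rx(roll)).
In Python, from bench import robot gives the robot as it stands.
- The arm moves only by the tool arm_command, never from a script. Its argument "series" is text: rows parted by semicolons, each of 7 numbers parted by spaces: the turn, a rotation vector about the tool's x, y, z in rad, then the shift along the tool's x, y, z in m, then the finger opening in m, from 0 to 0.094. A call has 1 to 12 rows; each row shifts and turns the pose as measured when the row begins, along the tool's axes as they then stand; what a row does not reach is not made up. A row lasts 1/10 s, in which the tool goes at most 50 mm and 8.59 degrees, less where a joint would pass 70% of its speed; a pose out of reach is approached as far as the arm can. A call with a gripper value outside its range is refused whole. The fingers move at their own pace and stop on an object; the grip force is fixed at half the most. Time passes only in rows, so rows that do not move let the fingers close. It gives the time, the measured TCP pose, the force and the opening at its end, in the units of the state.
- robot.get_obs(): the state, without advancing time (a new reading comes with each control period).
- robot.snapshot(name): name is "side" or "top" or "wrist"; returns the picture (420x560x3 uint8, blue, green, red); there is no depth.
- robot.camera_params(name): a dict with "fx", "fy", "cx", "cy" (pixels), "extrinsics" (4x4, takes a point from camera to world coordinates). Camera axes: x right, y up, looking along -z (the intrinsics and any distortion apply to the point x, -y, -z); pixel columns grow to the right and rows downward; lengths in m; the calibration is good to about 2 mm. A picture is of the moment at which its call begins: read the wrist's pose just before it. camera_params takes no time and is no camera call; for the wrist camera it gives the pose at the moment of the call.
- robot.close_job(): hands the job in, once; it reports no verdict.
Trained networks look in the newest picture that a camera, given by its name, has taken for a name from the list of things; names that differ only in an ending like _2 or _b are one class to them, and where a whole thing is asked for, a point or a joint stands for the part that bears it (a point fixed in the world has none). Each returns a list of dicts, best first, with "score" (0 to 1); they miss things now and then, are a little off and sometimes report something else, mostly with a low value. They report only what shows in the picture. A call takes as long as a camera call.
- robot.spot_in(camera, target): "centre" ([x, y, z] in m, in the coordinates of the camera as it stood for that picture, good to about 4 mm: the middle of the surface that is visible of it).
The state is a dict: "time": time; "joint_positions": joint angles; "qvel": joint speeds; "joint_torque": joint torques, N m; "tool_pos": TCP position; "ee_rot": TCP orientation; "wrist_force": force on the tool from outside, world axes, zero at the start; "wrist_torque": the same for the moment, N m; "width": finger opening in m.
Only numpy, scipy, OpenCV 4.12 (cv2) and the standard library are available. Lean on these libraries where they do the work, as an engineer would, in place of code of your own. Each camera call takes 0.05 s, during which the arm holds its last target.

TASK

I want to weigh into the small steel bowl, but it sits at the bottom of the big mixing bowl under the mwiko and the tongs, and someone left the mug on the scale. First clear the way: stand the mug upright in the middle of the trivet and lay the mwiko and the tongs flat on the slatted draining board; then stand the small bowl in the middle of the scale's round pan, and last lay the mwiko and the tongs back side by side across the rim of the mixing bowl, level and about as central as they were. Set things down gently without dropping them, and leave the mixing bowl, the nested bowls and the salt jar where they stand.

Things in the scene. Friction and masses are not known exactly. Their poses are not given: they have to be found in the camera images.
- mwiko: flat wooden cooking paddle, 350 long, 180 g. Origin: middle of its flat underside at the balance point, which is on the handle. x runs along it towards the blade, z up. Handle 26 wide (y) and 18 thick, from x = -199 to +34; blade 68 wide and 12 thick, from x = +34 to +152, round-ended. The whole underside is flat (z = 0). At the start it lies across the rim of the mixing bowl, with the tongs beside it, 78 to 90 mm apart between centre lines.
- tongs: stainless kitchen tongs, clipped shut and rigid, about 330 long with the pull ring, 160 g. Origin: middle of the flat underside at the balance point. x runs along them towards the scalloped heads, z up. Lying on one arm, the two arms one over the other: body 22 wide (y) and 27 high from x = -158 to +82, heads 40 wide from x = +82 to +138. At the start they lie across the rim of the mixing bowl, beside the mwiko.
- small_bowl: small straight-sided stainless bowl, 58 outer diameter, 42 high, wall 3, its bottom edge rounded over the lowest 16 mm; 80 g. Origin: centre of its underside, z up. At the start it stands upright on the inner floor of the mixing bowl, near the middle.
- mug: white ceramic mug, 64 outer diameter, 80 high, 240 g, straight-sided, with an ear handle sticking out on its +y side to 68 mm from the axis, 10 thick. Origin: centre of its underside, z up. At the start it stands on the scale's pan.
- mixing_bowl: big stainless mixing bowl, loose, 650 g, standing on a 20 mm thick granite slab. Origin: centre of its underside, z up. Rim 244 across and 85 above the origin; inner floor 4 above the origin, flat to a radius of about 78 mm; the inner radius is about 92 at 12 above the origin, 108 at 45. Its x axis is parallel (within 2 degrees) to the mwiko and tongs at the start.
- trivet: round ribbed yellow silicone trivet with a small hanging loop, 120 across, 8 thick, fixed on the same granite slab (300 x 430 x 20). Origin: centre of its underside; top 8 above it.
- scale: flat grey kitchen scale with a round steel pan 132 across, fixed to the counter. Origin: on the counter under the centre of the pan; pan top 30 above it. Its body, 150 wide (y), reaches from x = -127 to +77 and is 21 high. The pan does not sink.
- draining_board: slatted bamboo draining board, 340 (x) by 190 (y), 15 thick, fixed to the counter. Origin: centre of its underside; top 15 above it. Both utensils fit side by side along x.
- salt_jar: glass jar with a wooden lid, 72 across, 80 high, a bystander. Origin: centre of its underside.
- bowl_nest: two stainless bowls nested in one another, 144 across and 62 high, loose as one piece, on the counter, a bystander. Origin: centre of the underside.

How it is judged:
By the outcome, as a careful person would: the job done as asked, in the order asked, and still so for the second after the job is handed in, with the robot touching nothing.
It also fails if it takes over 138 s, if anything falls off the work surface, if the arm or the gripper's body presses on something with over 40 N, if the wrist force passes 120 N, or if a joint passes its speed limit or range.

## Working session

There is one attempt and no reset: what is moved stays moved. The work goes in short steps, Python scripts to look and compute and a tool call to move; the robot and the scene stay as the last step left them, time stands still between calls to the robot, and variables do not carry over. Pictures are saved under pics/ and viewed, and the job is handed in when it is done.

Besides the shell and the picture viewer there is one more tool, called after ">>>" as a command line: name --argument value ..., lists and objects as JSON in quotes. arm_command: Moves the arm, as the interface text tells. Its arguments: {"type":"object","properties":{"series":{"type":"string"}},"required":["series"]}

```bash
ls; mkdir -p pics; python3 - <<'E'
from bench import robot
import cv2,numpy as np
o=robot.get_obs();print({k:np.round(v,3) for k,v in o.items()}, robot.tcp_to_grasp)
for n in("side","top","wrist"):
    cv2.imwrite(f"pics/a_{n}.png",robot.snapshot(n))
    p=robot.camera_params(n);print(n,{k:np.round(v,3).tolist() for k,v in p.items()})
E
```

```text
pics
{'time': np.float64(0.0), 'joint_positions': array([ 1.117,  0.088,  1.372, -0.   ,  1.684, -0.103]), 'qvel': array([-0.   ,  0.001,  0.   , -0.   ,  0.001,  0.   ]), 'joint_torque': array([ 0.0000e+00, -3.4020e+01, -3.0242e+01,  7.2000e-02,  3.3000e-02,
       -0.0000e+00]), 'tool_pos': array([0.189, 0.516, 0.174]), 'ee_rot': array([-1.571,  0.002,  1.22 ]), 'wrist_force': array([-0.342,  0.361, -0.681]), 'wrist_torque': array([0.001, 0.038, 0.04 ]), 'width': np.float64(0.094)} 0.0188
side {'fx': 433.833, 'fy': 433.833, 'cx': 280.923, 'cy': 211.721, 'extrinsics': [[0.866, 0.249, -0.434, 0.148], [-0.501, 0.435, -0.748, -0.885], [0.002, 0.865, 0.502, 0.68], [0.0, 0.0, 0.0, 1.0]]}
top {'fx': 517.668, 'fy': 517.668, 'cx': 269.372, 'cy': 206.52, 'extrinsics': [[-0.089, 0.974, -0.209, 0.372], [-0.996, -0.087, 0.017, 0.008], [-0.001, 0.21, 0.978, 1.471], [0.0, 0.0, 0.0, 1.0]]}
wrist {'fx': 372.399, 'fy': 372.399, 'cx': 273.887, 'cy': 204.633, 'extrinsics': [[0.344, -0.913, -0.221, 0.125], [0.939, 0.334, 0.084, 0.54], [-0.003, -0.236, 0.972, 0.383], [0.0, 0.0, 0.0, 1.0]]}
```

View pics/a_side.png

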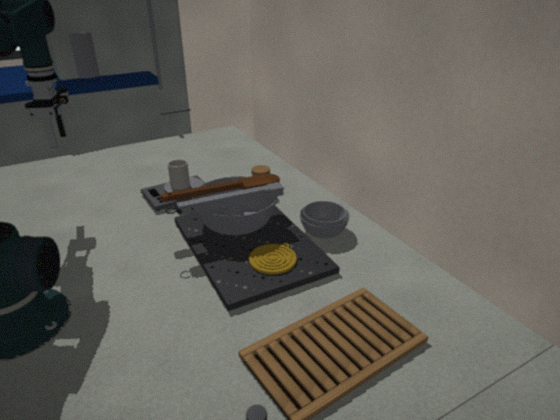

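View pics/a_top.png

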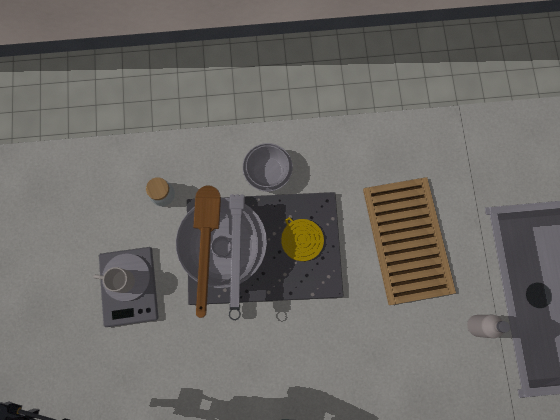

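View pics/a_wrist.png

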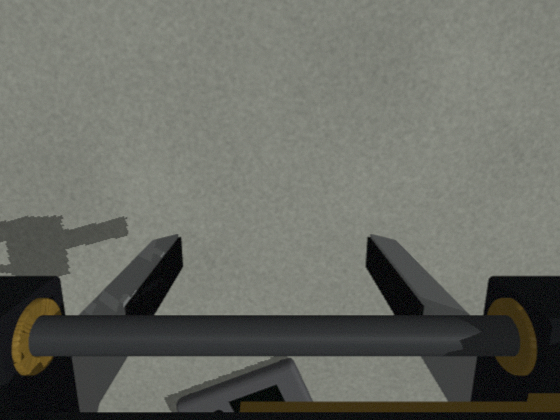

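The top camera has world x up and y left. The mug's ear points left (+y), and the mwiko and tongs run nearly along world x. Next I'll locate everything.

```bash
cat > h.py <<'E'
import numpy as np,cv2
from bench import robot
from scipy.spatial.transform import Rotation as Ro
def p2w(c,u,v,z,p=None):
    p=p or robot.camera_params(c);E=np.array(p["extrinsics"])
    d=E[:3,:3]@np.array([(u-p["cx"])/p["fx"],-(v-p["cy"])/p["fy"],-1.]);o=E[:3,3]
    return o+d*(z-o[2])/d[2]
def w2p(c,X,p=None):
    p=p or robot.camera_params(c);E=np.array(p["extrinsics"])
    q=E[:3,:3].T@(np.array(X)-E[:3,3]);return np.array([p["cx"]+p["fx"]*q[0]/-q[2],p["cy"]-p["fy"]*q[1]/-q[2]])
def spot(c,t,n=2):
    E=np.array(robot.camera_params(c)["extrinsics"])
    return [(round(r["score"],2),np.round(E[:3,:3]@np.array(r["centre"])+E[:3,3],3).tolist(),np.round(w2p(c,E[:3,:3]@np.array(r["centre"])+E[:3,3])).tolist()) for r in robot.spot_in(c,t)[:n]]
def go(x,y,z,yaw=None):
    o=robot.get_obs();R=Ro.from_euler('xyz',o["ee_rot"]);d=np.array([x,y,z])-o["tool_pos"]
    if yaw is None: yaw=o["ee_rot"][2]
    T=Ro.from_euler('xyz',[-np.pi/2,0,yaw]);rv=(R.inv()*T).as_rotvec()
    print("t",round(float(o["time"]),2),"pos",np.round(o["tool_pos"],4),"rpy",np.round(o["ee_rot"],3),"w",round(float(o["width"]),4),"F",np.round(o["wrist_force"],1),
     "\n turn(tool)",np.round(rv,3),"shift now-axes",np.round(R.inv().apply(d),4),"shift target-axes",np.round(T.inv().apply(d),4))
E
python3 - <<'E'
from h import *
print(robot.camera_params("top").keys())
for c in("top","side"):
    robot.snapshot(c)
    for t in "mwiko tongs small_bowl mug mixing_bowl trivet scale draining_board salt_jar bowl_nest".split():print(c,t,spot(c,t))
im=cv2.resize(robot.snapshot("top")[150:350,80:480],None,fx=2,fy=2,interpolation=cv2.INTER_CUBIC)
cv2.imwrite("pics/b.png",im)
cv2.imwrite("pics/b2.png",cv2.resize(robot.snapshot("top")[180:330,85:285],None,fx=4,fy=4,interpolation=cv2.INTER_CUBIC))
E
```

```text
dict_keys(['fx', 'fy', 'cx', 'cy', 'extrinsics'])
top mwiko [(0.71, [0.624, 0.165, 0.116], [203.0, 226.0])]
top tongs [(0.98, [0.559, 0.082, 0.127], [236.0, 247.0]), (0.61, [0.583, -0.098, 0.026], [301.0, 238.0])]
top small_bowl [(0.6, [0.583, 0.128, 0.029], [221.0, 245.0])]
top mug [(0.69, [0.507, 0.413, 0.068], [116.0, 280.0]), (0.69, [0.584, -0.099, 0.027], [301.0, 237.0])]
top mixing_bowl [(0.94, [0.578, 0.118, 0.041], [224.0, 246.0])]
top trivet [(0.76, [0.58, -0.099, 0.028], [302.0, 239.0])]
top scale [(0.93, [0.472, 0.382, 0.023], [132.0, 293.0])]
top draining_board [(0.9, [0.548, -0.402, 0.014], [409.0, 241.0])]
top salt_jar [(0.92, [0.739, 0.283, 0.081], [159.0, 191.0])]
top bowl_nest [(0.73, [0.472, 0.382, 0.022], [132.0, 293.0]), (0.65, [0.795, -0.022, 0.023], [267.0, 168.0])]
side mwiko [(0.55, [0.559, 0.164, 0.117], [222.0, 187.0])]
side tongs [(0.91, [0.538, 0.077, 0.124], [227.0, 199.0])]
side small_bowl []
side mug []
side mixing_bowl [(0.98, [0.564, 0.053, 0.069], [241.0, 218.0])]
side trivet [(0.84, [0.576, -0.101, 0.028], [272.0, 257.0])]
side scale [(0.95, [0.436, 0.389, 0.023], [161.0, 194.0]), (0.41, [0.562, 0.054, 0.07], [240.0, 217.0])]
side draining_board [(0.58, [0.531, -0.415, 0.016], [329.0, 352.0])]
side salt_jar [(0.56, [0.745, 0.287, 0.08], [259.0, 169.0])]
side bowl_nest [(0.79, [0.79, -0.025, 0.046], [324.0, 217.0]), (0.15, [0.535, 0.077, 0.125], [226.0, 198.0])]
```

```bash
sleep 1
```

```text
(no output)
```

View pics/b2.png

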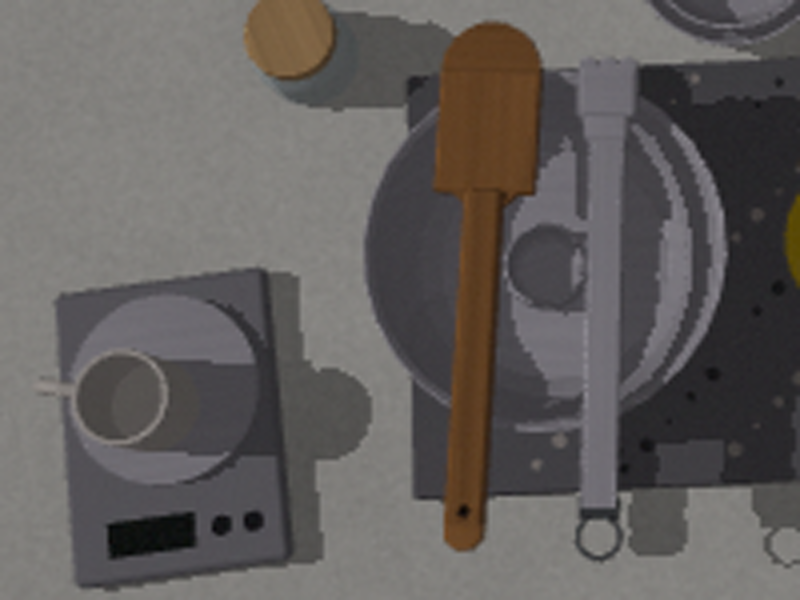

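View pics/b.png

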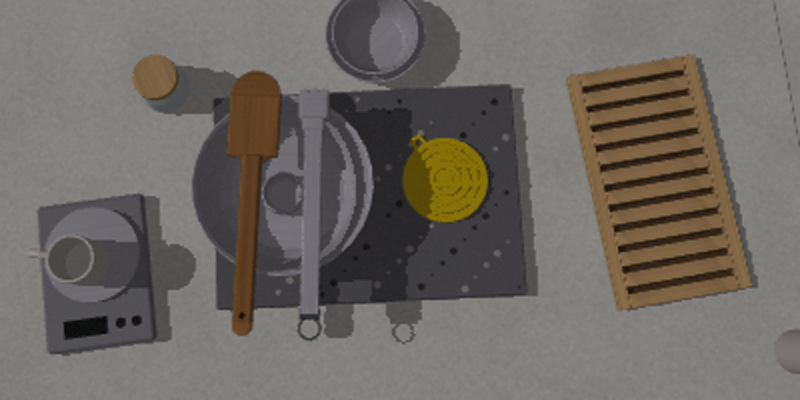

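```bash
python3 - <<'E'
from h import *
P=robot.camera_params("top")
f=lambda u,v,z:p2w("top",85+(u-1.5)/4,180+(v-1.5)/4,z,P)
g=lambda u,v,z:p2w("top",80+(u-.5)/2,150+(v-.5)/2,z,P)
pr=lambda n,x:print(n,np.round(x,4))
pr("mug rim",f(120,397,.110)); pr("ear",f(37,388,.09))
pr("pan L",f(70,389,.03));pr("pan R",f(258,389,.03));pr("pan T",f(164,294,.03));pr("pan B",f(164,484,.03))
for n,a in dict(butt=(464,550,.123),hA=(465,500,.123),hB=(482,200,.123),neck=(486,192,.117),tip=(492,22,.117)).items(): pr("mwiko "+n,f(*a))
for n,a in dict(bodyEnd=(598,512,.132),b1=(599,480,.132),b2=(605,120,.132),headstart=(606,113,.132),tip=(609,58,.132)).items(): pr("tongs "+n,f(*a))
for n,a in dict(L=(365,251,.105),R=(727,251,.105),B=(546,432,.105),T=(546,70,.105)).items(): pr("bowl "+n,f(*a))
pr("small", f(548,266,.066))
for n,a in dict(L=(403,180,.028),R=(489,180,.028),T=(446,137,.028),B=(446,223,.028)).items(): pr("triv "+n,g(*a))
c=[g(u,v,.015) for u,v in((569,76),(693,55),(751,287),(622,309))]
pr("board",np.array(c));pr("bc",np.mean(c,0));pr("sides",[np.linalg.norm(c[i]-c[(i+1)%4]) for i in range(4)])
pr("scale corners",np.array([f(u,v,.021) for u,v in((57,297),(264,269),(290,557),(78,587))]))
# project bowl rim model & check
E
```

```text
mug rim [0.5068 0.4041 0.11  ]
ear [0.5196 0.4646 0.09  ]
pan L [0.5233 0.4616 0.03  ]
pan R [0.5117 0.332  0.03  ]
pan T [0.5836 0.3948 0.03  ]
pan B [0.4527 0.3988 0.03  ]
mwiko butt [0.3891 0.1845 0.123 ]
mwiko hA [0.4203 0.182  0.123 ]
mwiko hB [0.6135 0.1589 0.123 ]
mwiko neck [0.6197 0.1566 0.117 ]
mwiko tip [0.7355 0.1451 0.117 ]
tongs bodyEnd [0.405  0.0972 0.132 ]
tongs b1 [0.4249 0.095  0.132 ]
tongs b2 [0.6581 0.0735 0.132 ]
tongs headstart [0.6628 0.0725 0.132 ]
tongs tip [0.6999 0.0677 0.132 ]
bowl L [0.5894 0.2406 0.105 ]
bowl R [0.5679 0.0008 0.105 ]
bowl B [0.4598 0.1289 0.105 ]
bowl T [0.702  0.1121 0.105 ]
small [0.5741 0.1232 0.066 ]
triv L [ 0.5826 -0.042   0.028 ]
triv R [ 0.5718 -0.1624  0.028 ]
triv T [ 0.6384 -0.1085  0.028 ]
triv B [ 0.517 -0.096  0.028]
board [[ 0.7144 -0.2964  0.015 ]
 [ 0.7296 -0.4801  0.015 ]
 [ 0.3922 -0.5095  0.015 ]
 [ 0.3784 -0.3271  0.015 ]]
bc [ 0.5537 -0.4033  0.015 ]
sides [0.1844 0.3386 0.183  0.3374]
scale corners [[0.5895 0.4722 0.021 ]
 [0.5963 0.3264 0.021 ]
 [0.3963 0.3168 0.021 ]
 [0.3892 0.4619 0.021 ]]
```

>>> arm_command --series "0 0.14 0 0 0 0 0.094;0 0.14 0 0 0 0 0.094;0 0.14 0 0 0 0 0.094;0 0.14 0 0 0 0 0.094;0 0.14 0 0 0 0 0.094;0 0.14 0 0 0 0 0.094;0 0.14 0 0 0 0 0.094;0 0.14 0 0 0 0 0.094;0 0.14 0 0 0 0 0.094;0 0.14 0 0 0 0 0.094"

```text
time: 2.35
tool_pos: [0.1889, 0.5165, 0.1753]
ee_rot: [-1.571, 0.0, -0.237]
wrist_force: [0.4, -1.5, 0.0]
width: 0.094
```

```bash
python3 - <<'E'
from h import *
go(.507,.404,.174,-.205)
robot.snapshot("top");print(spot("top","mug"))
E
```

```text
t 2.35 pos [0.1889 0.5165 0.1753] rpy [-1.571  0.    -0.237] w 0.094 F [ 0.4 -1.5  0. ] 
 turn(tool) [ 0.    -0.032 -0.   ] shift now-axes [ 0.3356  0.0012 -0.0346] shift target-axes [ 0.3343  0.0013 -0.0454]
[(0.94, [0.507, 0.414, 0.065], [116.0, 280.0])]
```

>>> arm_command --series "0 -0.03 0 0.042 0 -0.005 0.094;0 0 0 0.042 0 -0.005 0.094;0 0 0 0.042 0 -0.005 0.094;0 0 0 0.042 0 -0.005 0.094;0 0 0 0.042 0 -0.005 0.094;0 0 0 0.042 0 -0.005 0.094;0 0 0 0.04 0 -0.005 0.094;0 0 0 0 0 0 0.094"

```text
time: 3.25
tool_pos: [0.4776, 0.4248, 0.1743]
ee_rot: [-1.569, 0.001, -0.164]
wrist_force: [-0.2, 1.0, 0.0]
width: 0.0934
```

```bash
python3 - <<'E'
from h import *
go(.507,.404,.13,-.205)
cv2.imwrite("pics/c.png",robot.snapshot("wrist"));print(w2p("wrist",[.507,.404,.11]))
print(spot("wrist","mug"))
E
```

```text
t 3.25 pos [0.4776 0.4248 0.1743] rpy [-1.569e+00  1.000e-03 -1.640e-01] w 0.0934 F [-0.2  1.   0. ] 
 turn(tool) [-0.002  0.041 -0.001] shift now-axes [ 0.0324  0.0443 -0.0158] shift target-axes [ 0.033   0.0443 -0.0144]
[318.94653008 227.27498728]
[(0.87, [0.506, 0.398, 0.078], [316.0, 224.0])]
```

View pics/c.png

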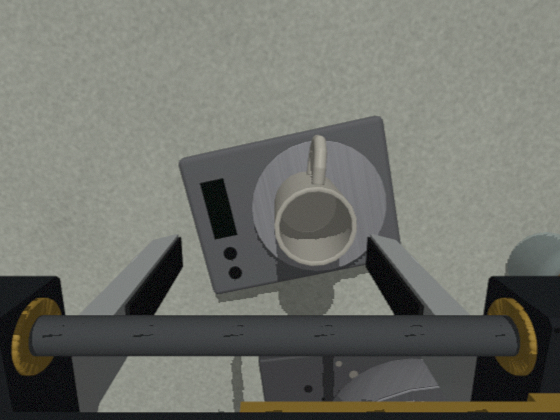

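```bash
python3 - <<'E'
from h import *
for a in((315.5,226,.11),(276,226,.11),(355,226,.11)):print(p2w("wrist",*a))
u=[p2w("wrist",*a)[:2] for a in((252,205,.03),(385,205,.03),(319,140,.03))];print(u)
go(.5065,.406,.13,-.205)
E
```

```text
[0.50291337 0.40634931 0.11      ]
[0.47297078 0.41118866 0.11      ]
[0.53283159 0.4015139  0.11      ]
[array([0.44946314, 0.41208197]), array([0.5778574 , 0.39130139]), array([0.52250624, 0.46387191])]
t 3.35 pos [0.4738 0.4269 0.175 ] rpy [-1.568  0.003 -0.161] w 0.0941 F [0.1 1.1 0.3] 
 turn(tool) [-0.003  0.044 -0.003] shift now-axes [ 0.0357  0.0448 -0.0155] shift target-axes [ 0.0363  0.045  -0.0138]
```

>>> arm_command --series "0 0.04 0 0.017 0.01 -0.008 0.094;0 0 0 0.014 0.01 -0.008 0.094;0 0 0 0 0 0 0.094;0 0 0 0 0 0 0.094"

```text
time: 3.75
tool_pos: [0.5, 0.4057, 0.1533]
ee_rot: [-1.568, 0.004, -0.196]
wrist_force: [-0.2, -0.0, 0.1]
width: 0.0941
```

```bash
python3 - <<'E'
from h import *
for i in range(2):
  go(.505,.4055,.061,-.205); robot.snapshot("wrist")
go(.505,.4055,.061,-.205)
E
```

```text
t 3.75 pos [0.5    0.4057 0.1533] rpy [-1.568  0.004 -0.196] w 0.0941 F [-0.2 -0.   0.1] 
 turn(tool) [-0.003  0.009 -0.004] shift now-axes [0.0054 0.0922 0.0005] shift target-axes [0.005  0.0923 0.0008]
t 3.8 pos [0.4999 0.4056 0.1531] rpy [-1.569  0.004 -0.196] w 0.0944 F [-0.5 -0.3  0.1] 
 turn(tool) [-0.002  0.009 -0.004] shift now-axes [0.0054 0.0921 0.0007] shift target-axes [0.005  0.0921 0.0009]
t 3.85 pos [0.4999 0.4059 0.1534] rpy [-1.568  0.004 -0.196] w 0.0938 F [-0.1 -0.1  0.3] 
 turn(tool) [-0.003  0.009 -0.004] shift now-axes [0.0055 0.0924 0.0003] shift target-axes [0.0051 0.0924 0.0006]
```

>>> arm_command --series "-0.003 0.009 -0.004 0.005 0.02 0 0.094;0 0 0 0 0.03 0 0.094;0 0 0 0 0.03 0 0.094;0 0 0 0 0.012 0 0.094;0 0 0 0 0 0 0.094"

```text
time: 4.35
tool_pos: [0.505, 0.409, 0.0639]
ee_rot: [-1.564, -0.006, -0.201]
wrist_force: [-0.2, -0.5, -0.2]
width: 0.0942
```

```bash
python3 - <<'E'
from h import *
go(.505,.4055,.061,-.205)
cv2.imwrite("pics/d.png",robot.snapshot("wrist"))
E
```

```text
t 4.35 pos [0.505  0.409  0.0639] rpy [-1.564 -0.006 -0.201] w 0.0942 F [-0.2 -0.5 -0.2] 
 turn(tool) [-0.007  0.004  0.006] shift now-axes [ 0.0007  0.0029 -0.0034] shift target-axes [ 0.0007  0.0029 -0.0034]
```

View pics/d.png

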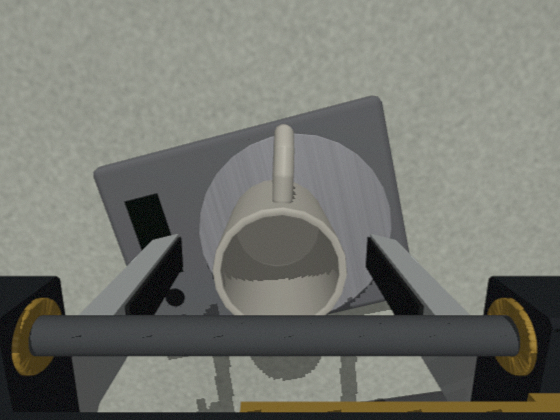

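```bash
python3 - <<'E'
from h import *
X=p2w("wrist",281,268,.11);print(X)
go(X[0],X[1],.061,-.205)
E
```

```text
[0.50808764 0.40558161 0.11      ]
t 4.4 pos [0.5054 0.4093 0.0649] rpy [-1.563 -0.007 -0.201] w 0.0938 F [-0.7 -0.3 -0.1] 
 turn(tool) [-0.008  0.004  0.007] shift now-axes [ 0.0034  0.0039 -0.0031] shift target-axes [ 0.0034  0.0039 -0.0031]
```

>>> arm_command --series "-0.008 0.004 0.007 0.003 0.003 -0.003 0.094;0 0 0 0 0 0 0.094;0 0 0 0 0 0 0.075;0 0 0 0 0 0 0.068;0 0 0 0 0 0 0.055;0 0 0 0 0 0 0.055;0 0 0 0 0 0 0.055;0 0 0 0 0 0 0.055"

```text
time: 5.2
tool_pos: [0.5104, 0.4081, 0.0695]
ee_rot: [-1.563, -0.006, -0.204]
wrist_force: [-0.1, -0.0, -0.2]
width: 0.0619
```

```bash
python3 - <<'E'
from h import *
go(.507,.4055,.22,-.205)
E
```

```text
t 5.2 pos [0.5104 0.4081 0.0695] rpy [-1.563 -0.006 -0.204] w 0.0619 F [-0.1 -0.  -0.2] 
 turn(tool) [-0.008  0.001  0.006] shift now-axes [-0.0019 -0.1506 -0.0021] shift target-axes [-0.0028 -0.1505 -0.0033]
```

>>> arm_command --series "0 0 0 0 -0.02 0 0.055;0 0 0 0 -0.04 0 0.055;0 0 0 0 -0.04 0 0.055;0 0 0 0 -0.04 0 0.055;0 0 0 0 0 0 0.055"

```text
time: 5.7
tool_pos: [0.5075, 0.405, 0.205]
ee_rot: [-1.575, 0.003, -0.205]
wrist_force: [0.7, 0.5, -1.6]
width: 0.0619
```

```bash
python3 - <<'E'
from h import *
go(.577,-.102,.21,-.205)
cv2.imwrite("pics/e.png",robot.snapshot("wrist"))
E
```

```text
t 5.7 pos [0.5075 0.405  0.205 ] rpy [-1.575  0.003 -0.205] w 0.0619 F [ 0.7  0.5 -1.6] 
 turn(tool) [ 0.004  0.    -0.003] shift now-axes [ 0.1712 -0.0036 -0.4823] shift target-axes [ 0.1713 -0.005  -0.4823]
```

View pics/e.png

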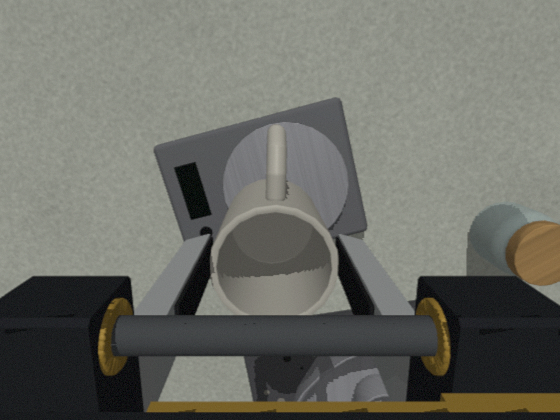

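>>> arm_command --series "0 0 0 0.01 0 -0.025 0.055;0 0 0 0.015 -0.001 -0.042 0.055;0 0 0 0.015 -0.001 -0.042 0.055;0 0 0 0.015 -0.001 -0.042 0.055;0 0 0 0.015 -0.001 -0.042 0.055;0 0 0 0.015 -0.001 -0.042 0.055;0 0 0 0.015 -0.001 -0.042 0.055;0 0 0 0.015 -0.001 -0.042 0.055;0 0 0 0.015 -0.001 -0.042 0.055;0 0 0 0.015 -0.001 -0.042 0.055;0 0 0 0.01 0 -0.025 0.055;0 0 0 0 0 0 0.055"

```text
time: 6.95
tool_pos: [0.5577, -0.0648, 0.1668]
ee_rot: [-1.603, 0.068, -0.201]
wrist_force: [-0.2, 0.3, -3.8]
width: 0.0615
```

```bash
python3 - <<'E'
from h import *
go(.577,-.102,.15,-.205)
cv2.imwrite("pics/f.png",robot.snapshot("wrist"))
go(.577,-.102,.15,-.205)
print(spot("wrist","trivet"),spot("wrist","mug"))
E
```

```text
t 6.95 pos [ 0.5577 -0.0648  0.1668] rpy [-1.603  0.068 -0.201] w 0.0615 F [-0.2  0.3 -3.8] 
 turn(tool) [ 0.032  0.005 -0.068] shift now-axes [ 0.0275  0.016  -0.0321] shift target-axes [ 0.0265  0.0168 -0.0325]
t 7.0 pos [ 0.5571 -0.0631  0.1663] rpy [-1.601  0.07  -0.2  ] w 0.0617 F [ 0.4  0.8 -3.5] 
 turn(tool) [ 0.031  0.006 -0.07 ] shift now-axes [ 0.0283  0.0153 -0.0337] shift target-axes [ 0.0274  0.0163 -0.034 ]
[(0.97, [0.604, -0.079, 0.021], [336.0, 191.0])] [(0.82, [0.555, -0.078, 0.18], [273.0, 268.0])]
```

View pics/f.png

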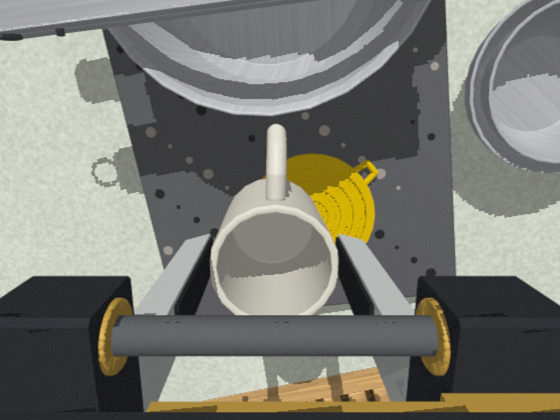

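>>> arm_command --series "0.015 0.003 -0.035 0.01 0 -0.011 0.055;0.015 0.003 -0.035 0.01 0 -0.011 0.055;0 0 0 0.007 0 -0.011 0.055;0 0 0 0 0 0 0.055;0 0 0 0 0 0 0.055"

```text
time: 7.6
tool_pos: [0.5771, -0.0909, 0.1642]
ee_rot: [-1.566, 0.002, -0.19]
wrist_force: [0.0, -0.5, -2.6]
width: 0.0621
```

```bash
python3 - <<'E'
from h import *
go(.577,-.102,.09,-.205)
cv2.imwrite("pics/g.png",robot.snapshot("top"))
go(.577,-.102,.09,-.205)
print(spot("top","tongs"),spot("top","mwiko"),spot("top","mug"))
E
```

```text
t 7.6 pos [ 0.5771 -0.0909  0.1642] rpy [-1.566  0.002 -0.19 ] w 0.0621 F [ 0.  -0.5 -2.6] 
 turn(tool) [-0.004  0.015 -0.002] shift now-axes [ 0.0022  0.0741 -0.0113] shift target-axes [ 0.0022  0.0742 -0.0109]
t 7.65 pos [ 0.5771 -0.0909  0.1641] rpy [-1.567  0.002 -0.19 ] w 0.0621 F [ 0.1 -0.2 -1.9] 
 turn(tool) [-0.004  0.015 -0.002] shift now-axes [ 0.0021  0.0741 -0.0112] shift target-axes [ 0.0021  0.0741 -0.0109]
[(0.62, [0.555, 0.081, 0.128], [236.0, 249.0])] [(0.96, [0.625, 0.166, 0.12], [202.0, 226.0])] []
```

View pics/g.png

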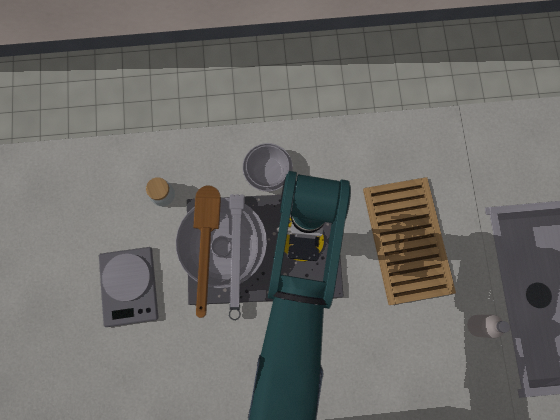

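The utensils and bowls haven't moved. The mug is over the trivet, so I'll refine its offset in the grip.

```bash
python3 - <<'E'
from h import *
im=robot.snapshot("wrist");cv2.imwrite("pics/i.png",im)
o=robot.get_obs();p=o["tool_pos"]
for u,v in((274.5,205),(274.5,320),(212,263),(337,263),(274.5,263)): print(u,v,np.round(Ro.from_euler('xyz',o["ee_rot"]).inv().apply(p2w("wrist",u,v,p[2]+.0405)-p),4))
go(.577,-.102,.09,-.205)
E
```

```text
274.5 205 [ 0.0007 -0.0404  0.0268]
274.5 320 [ 0.0006 -0.0406 -0.0328]
212 263 [-0.0296 -0.0405 -0.0021]
337 263 [ 0.0309 -0.0405 -0.0021]
274.5 263 [ 0.0007 -0.0405 -0.0021]
t 7.85 pos [ 0.5772 -0.0914  0.1645] rpy [-1.567e+00  1.000e-03 -1.900e-01] w 0.0623 F [ 0.6 -0.  -2.2] 
 turn(tool) [-0.004  0.015 -0.001] shift now-axes [ 0.0019  0.0744 -0.0107] shift target-axes [ 0.0019  0.0745 -0.0104]
```

View pics/i.png

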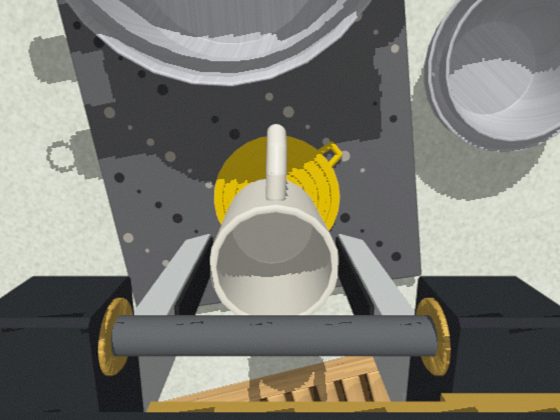

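```bash
python3 - <<'E'
from h import *
for u,v in((214.5,195),(341,195),(278,135)): print(p2w("wrist",u,v,.028))
go(.5775,-.100,.09,-.205)
E
```

```text
[ 0.52073252 -0.08711826  0.028     ]
[ 0.6386099  -0.10985621  0.028     ]
[ 0.59041605 -0.04347916  0.028     ]
t 7.85 pos [ 0.5772 -0.0914  0.1645] rpy [-1.567e+00  1.000e-03 -1.900e-01] w 0.0623 F [ 0.6 -0.  -2.2] 
 turn(tool) [-0.004  0.015 -0.001] shift now-axes [ 0.002   0.0744 -0.0087] shift target-axes [ 0.002   0.0745 -0.0084]
```

>>> arm_command --series "-0.004 0.015 0 0.002 0.02 -0.004 0.055;0 0 0 0.001 0.02 -0.004 0.055;0 0 0 0 0.02 0 0.055;0 0 0 0 0.014 0 0.055;0 0 0 0 0 0 0.055"

```text
time: 8.35
tool_pos: [0.5801, -0.0989, 0.0902]
ee_rot: [-1.571, -0.003, -0.204]
wrist_force: [-0.2, -0.2, -2.8]
width: 0.0619
```

```bash
python3 - <<'E'
from h import *
go(.579,-.0995,.0675,-.205)
cv2.imwrite("pics/j.png",robot.snapshot("side")[150:330,180:400].repeat(3,0).repeat(3,1))
go(.579,-.0995,.0675,-.205)
E
```

```text
t 8.35 pos [ 0.5801 -0.0989  0.0902] rpy [-1.571 -0.003 -0.204] w 0.0619 F [-0.2 -0.2 -2.8] 
 turn(tool) [0.    0.001 0.003] shift now-axes [-0.001   0.0227 -0.0008] shift target-axes [-0.001   0.0227 -0.0008]
t 8.4 pos [ 0.5808 -0.099   0.0915] rpy [-1.571 -0.005 -0.204] w 0.0618 F [-0.3 -0.3 -2.5] 
 turn(tool) [0.    0.001 0.005] shift now-axes [-0.0017  0.0239 -0.0008] shift target-axes [-0.0016  0.024  -0.0008]
```

View pics/j.png

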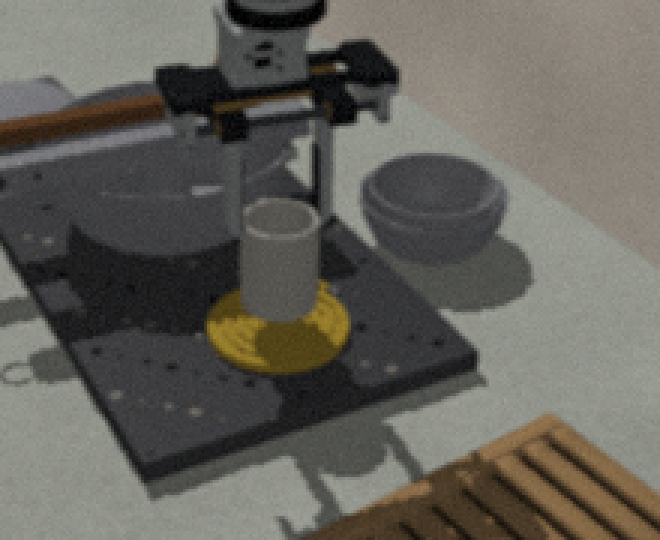

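>>> arm_command --series "0 0 0.004 -0.002 0.006 -0.001 0.055;0 0 0 0 0.006 0 0.055;0 0 0 0 0.006 0 0.055;0 0 0 0 0 0 0.055"

```text
time: 8.8
tool_pos: [0.5807, -0.1, 0.0757]
ee_rot: [-1.571, -0.007, -0.204]
wrist_force: [-0.2, -0.3, -2.9]
width: 0.0622
```

```bash
python3 - <<'E'
from h import *
go(.579,-.0995,.0675,-.205)
E
```

```text
t 8.8 pos [ 0.5807 -0.1     0.0757] rpy [-1.571 -0.007 -0.204] w 0.0622 F [-0.2 -0.3 -2.9] 
 turn(tool) [0.001 0.001 0.007] shift now-axes [-0.0018  0.0082  0.0002] shift target-axes [-0.0018  0.0082  0.0002]
```

>>> arm_command --series "0 0 0.007 -0.002 0.003 0 0.055;0 0 0 0 0.003 0 0.055;0 0 0 0 0 0 0.055"

```text
time: 9.1
tool_pos: [0.5791, -0.0997, 0.07]
ee_rot: [-1.572, -0.001, -0.204]
wrist_force: [-0.5, -0.5, -2.4]
width: 0.062
```

```bash
python3 - <<'E'
from h import *
go(.579,-.0995,.0675,-.205)
E
```

```text
t 9.1 pos [ 0.5791 -0.0997  0.07  ] rpy [-1.572e+00 -1.000e-03 -2.040e-01] w 0.062 F [-0.5 -0.5 -2.4] 
 turn(tool) [0.001 0.001 0.001] shift now-axes [-0.0002  0.0025  0.0002] shift target-axes [-0.0002  0.0025  0.0002]
```

>>> arm_command --series "0 0 0 0 0.002 0 0.055;0 0 0 0 0.001 0 0.055"

```text
time: 9.3
tool_pos: [0.5794, -0.0999, 0.0676]
ee_rot: [-1.572, -0.001, -0.204]
wrist_force: [-1.0, 0.5, 1.0]
width: 0.0623
```

```bash
python3 - <<'E'
from h import *
go(.579,-.0995,.0675,-.205)
E
```

```text
t 9.3 pos [ 0.5794 -0.0999  0.0676] rpy [-1.572e+00 -1.000e-03 -2.040e-01] w 0.0623 F [-1.   0.5  1. ] 
 turn(tool) [0.001 0.001 0.001] shift now-axes [-0.0004  0.0001  0.0003] shift target-axes [-0.0004  0.0001  0.0003]
```

>>> arm_command --series "0 0 0 0 0 0 0.07;0 0 0 0 0 0 0.08;0 0 0 0 0 0 0.094;0 0 0 0 0 0 0.094;0 0 0 0 0 0 0.094"

```text
time: 9.8
tool_pos: [0.5815, -0.1005, 0.0705]
ee_rot: [-1.572, -0.008, -0.204]
wrist_force: [0.2, 0.1, 0.4]
width: 0.0935
```

```bash
python3 - <<'E'
from h import *
go(.579,-.0995,.2,-.205)
E
```

```text
t 9.8 pos [ 0.5815 -0.1005  0.0705] rpy [-1.572 -0.008 -0.204] w 0.0935 F [0.2 0.1 0.4] 
 turn(tool) [0.001 0.001 0.008] shift now-axes [-0.0017 -0.1295  0.0003] shift target-axes [-0.0026 -0.1295  0.0004]
```

>>> arm_command --series "0 0 0.007 -0.001 -0.03 0 0.094;0 0 0 0 -0.04 0 0.094;0 0 0 0 -0.04 0 0.094;0 0.05 0 0 -0.03 0 0.094;0 0.14 0 0 0 0 0.094;0 0.14 0 0 0 0 0.094;0 0.14 0 0 0 0 0.08;0 0.14 0 0 0 0 0.06;0 0.14 0 0 0 0 0.06;0 0.14 0 0 0 0 0.06;0 0.14 0 0 0 0 0.06;0 0.14 0 0 0 0 0.06"

```text
time: 11.0
tool_pos: [0.581, -0.1, 0.2181]
ee_rot: [-1.567, -0.003, -1.421]
wrist_force: [0.1, -0.5, -0.4]
width: 0.0601
```

```bash
python3 - <<'E'
from h import *
go(.587,.162,.2,-1.684)
E
```

```text
t 11.0 pos [ 0.581  -0.1     0.2181] rpy [-1.567 -0.003 -1.421] w 0.0601 F [ 0.1 -0.5 -0.4] 
 turn(tool) [-0.004  0.263  0.002] shift now-axes [-0.2582  0.0176  0.045 ] shift target-axes [-0.261   0.0181 -0.0236]
```

>>> arm_command --series "0 0.13 0 0 0 0 0.06;0 0.12 0 0 0 0 0.06;0 0 0 -0.02 0 -0.002 0.06;0 0 0 -0.03 0 -0.003 0.06;0 0 0 -0.03 0 -0.003 0.06;0 0 0 -0.03 0 -0.003 0.06;0 0 0 -0.03 0 -0.003 0.06;0 0 0 -0.03 0 -0.003 0.06;0 0 0 -0.03 0 -0.003 0.06;0 0 0 -0.02 0 -0.002 0.06;0 0 0 0 0 0 0.06"

```text
time: 12.1
tool_pos: [0.5853, 0.128, 0.2178]
ee_rot: [-1.564, -0.001, -1.688]
wrist_force: [-0.0, -0.3, 0.6]
width: 0.0599
```

```bash
python3 - <<'E'
from h import *
go(.587,.162,.16,-1.684)
cv2.imwrite("pics/k.png",robot.snapshot("wrist"))
go(.587,.162,.16,-1.684)
print(spot("wrist","mwiko"))
E
```

```text
t 12.1 pos [0.5853 0.128  0.2178] rpy [-1.564e+00 -1.000e-03 -1.688e+00] w 0.0599 F [-0.  -0.3  0.6] 
 turn(tool) [-0.007 -0.004  0.001] shift now-axes [-0.0341  0.0577 -0.0026] shift target-axes [-0.034   0.0578 -0.0021]
t 12.15 pos [0.5854 0.1266 0.2179] rpy [-1.564 -0.002 -1.69 ] w 0.0598 F [-0.5  0.3  0.8] 
 turn(tool) [-0.007 -0.006  0.002] shift now-axes [-0.0355  0.0578 -0.003 ] shift target-axes [-0.0353  0.0579 -0.0024]
[(0.6, [0.65, 0.158, 0.117], [224.0, 125.0])]
```

View pics/k.png

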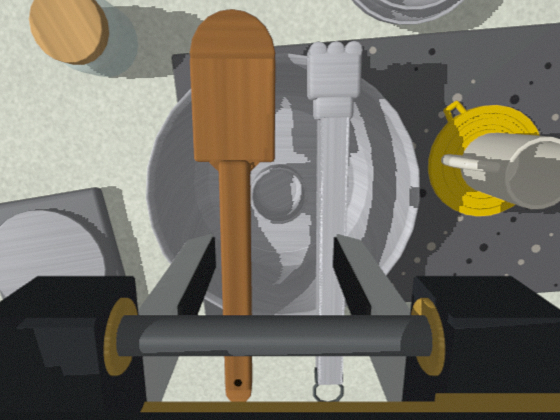

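```bash
python3 - <<'E'
from h import *
P=robot.camera_params("wrist")
f=lambda u,v,z:np.round(p2w("wrist",u,v,z,P),4)
print("mw",f(234.5,165,.123),f(235.5,240,.123),f(238,400,.123),"tip",f(232.5,11,.117))
print("to",f(333,118,.132),f(329.5,370,.132),"tip",f(334,42,.132))
print("bowl",f(148,190,.105),f(418,190,.105))
print("small",f(277,193,.066), f(253,193,.066),f(302,193,.066))
E
```

```text
mw [0.6177 0.1533 0.123 ] [0.5536 0.1618 0.123 ] [0.3936 0.1827 0.123 ] tip [0.7336 0.1385 0.117 ]
to [0.6455 0.0714 0.132 ] [0.4227 0.0934 0.132 ] tip [0.7    0.0661 0.132 ]
bowl [0.603  0.2341 0.105 ] [ 0.5741 -0.0021  0.105 ]
small [0.5785 0.1222 0.066 ] [0.5814 0.1458 0.066 ] [0.5755 0.0976 0.066 ]
```

>>> arm_command --series "-0.007 0 0 -0.012 0.008 -0.001 0.06;0 0 0 -0.011 0.015 -0.001 0.06;0 0 0 -0.01 0.015 0 0.06;0 0 0 0 0.015 0 0.06;0 0 0 0 0 0 0.06;0 0 0 0 0 0 0.06"

```text
time: 12.8
tool_pos: [0.587, 0.1576, 0.1573]
ee_rot: [-1.576, -0.005, -1.697]
wrist_force: [-0.0, -0.0, 1.2]
width: 0.0596
```

```bash
python3 - <<'E'
from h import *
go(.584,.1595,.11,-1.693)
cv2.imwrite("pics/l.png",robot.snapshot("wrist"))
go(.584,.1595,.11,-1.693)
E
```

```text
t 12.8 pos [0.587  0.1576 0.1573] rpy [-1.576 -0.005 -1.697] w 0.0596 F [-0.  -0.   1.2] 
 turn(tool) [ 0.005 -0.004  0.005] shift now-axes [-0.0017  0.0473 -0.003 ] shift target-axes [-0.0015  0.0473 -0.0032]
t 12.85 pos [0.5868 0.1575 0.157 ] rpy [-1.577 -0.005 -1.697] w 0.0599 F [-1.2 -0.7  0. ] 
 turn(tool) [ 0.006 -0.004  0.005] shift now-axes [-0.0018  0.047  -0.0027] shift target-axes [-0.0016  0.047  -0.003 ]
```

View pics/l.png

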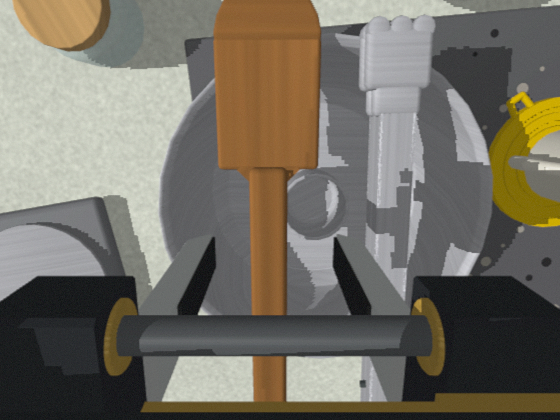

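>>> arm_command --series "0.005 -0.004 0.005 -0.002 0.014 -0.003 0.06;0 0 0 0 0.015 0 0.06;0 0 0 0 0.015 0 0.06;0 0 0 0 0.004 0 0.06;0 0 0 0 0 0 0.06"

```text
time: 13.35
tool_pos: [0.5858, 0.1595, 0.1085]
ee_rot: [-1.567, 0.001, -1.694]
wrist_force: [0.2, -0.8, -0.0]
width: 0.0601
```

```bash
python3 - <<'E'
from h import *
go(.584,.1595,.11,-1.693)
X=p2w("wrist",269,200,.123)
E
```

```text
t 13.35 pos [0.5858 0.1595 0.1085] rpy [-1.567e+00  1.000e-03 -1.694e+00] w 0.0601 F [ 0.2 -0.8 -0. ] 
 turn(tool) [-0.004 -0.001 -0.001] shift now-axes [ 0.0003 -0.0015 -0.0018] shift target-axes [ 0.0003 -0.0015 -0.0018]
```

>>> arm_command --series "0 0 0 0 0 0 0.04;0 0 0 0 0 0 0.03;0 0 0 0 0 0 0.02;0 0 0 0 0 0 0.015;0 0 0 0 0 0 0.015;0 0 0 0 0 0 0.015"

```text
time: 13.95
tool_pos: [0.5876, 0.1596, 0.1111]
ee_rot: [-1.563, 0.002, -1.694]
wrist_force: [-0.6, -0.0, -0.2]
width: 0.0166
```

```bash
python3 - <<'E'
from h import *
go(.584,.1595,.2,-1.693)
cv2.imwrite("pics/m.png",robot.snapshot("wrist"))
E
```

```text
t 13.95 pos [0.5876 0.1596 0.1111] rpy [-1.563  0.002 -1.694] w 0.0166 F [-0.6 -0.  -0.2] 
 turn(tool) [-0.008 -0.001 -0.002] shift now-axes [ 0.0003 -0.0889 -0.0028] shift target-axes [ 0.0005 -0.0889 -0.0035]
```

View pics/m.png

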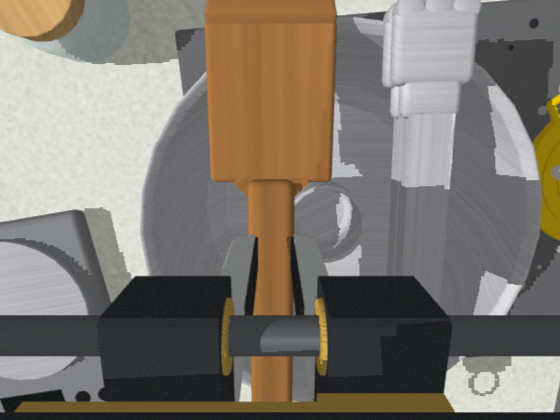

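>>> arm_command --series "0 0 0 0 0 0 0.015;0 0 0 0 0 0 0.015"

```text
time: 14.2
tool_pos: [0.5876, 0.1597, 0.1112]
ee_rot: [-1.563, 0.002, -1.694]
wrist_force: [0.1, -0.5, 0.2]
width: 0.0154
```

```bash
python3 - <<'E'
from h import *
go(.584,.1595,.2,-1.693)
im=robot.snapshot("wrist")
cv2.imwrite("pics/n.png",cv2.resize(im[160:340,190:370],None,fx=3.3,fy=3.3))
cv2.imwrite("pics/n2.png",cv2.resize(robot.snapshot("side")[130:250,140:300],None,fx=5,fy=5))
E
```

```text
t 14.2 pos [0.5876 0.1597 0.1112] rpy [-1.563  0.002 -1.694] w 0.0154 F [ 0.1 -0.5  0.2] 
 turn(tool) [-0.008 -0.001 -0.002] shift now-axes [ 0.0004 -0.0888 -0.0028] shift target-axes [ 0.0006 -0.0888 -0.0036]
```

View pics/n.png

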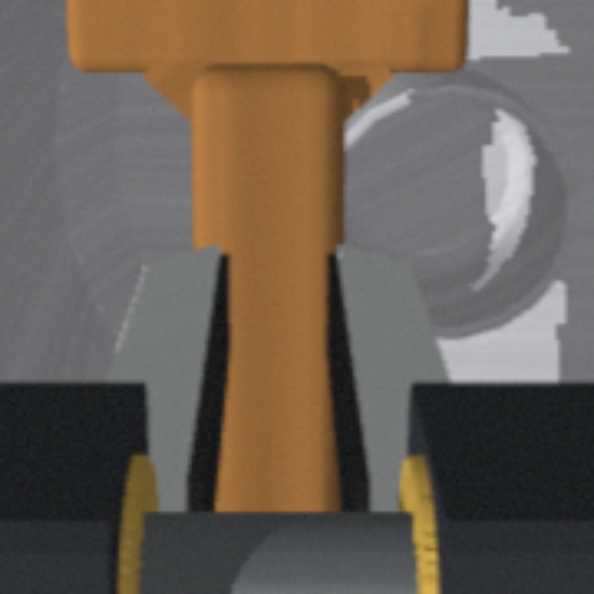

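View pics/n2.png

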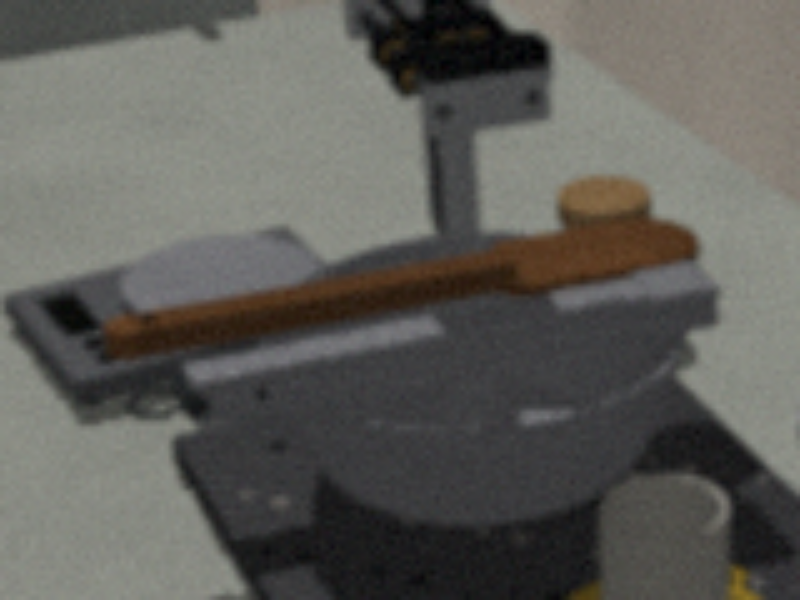

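```bash
python3 - <<'E'
from h import *
o=robot.get_obs();R=Ro.from_euler('xyz',o["ee_rot"]);p=o["tool_pos"]
E=np.array(robot.camera_params("wrist")["extrinsics"]);print("cam in tool",np.round(R.inv().apply(E[:3,3]-p),4))
for dy in(0,-.0188,-.03,-.04,-.06):
  for dz in(-.008,0,.008):print(dy,dz,np.round(w2p("wrist",p+R.apply([0.0077,dy,dz])),1))
E
```

```text
cam in tool [ 1.000e-04 -2.089e-01  6.890e-02]
0 -0.008 [286.3 246.7]
0 0 [286.4 233.9]
0 0.008 [286.5 220.9]
-0.0188 -0.008 [287.4 258.7]
-0.0188 0 [287.6 244.9]
-0.0188 0.008 [287.7 230.7]
-0.03 -0.008 [288.2 267. ]
-0.03 0 [288.4 252.4]
-0.03 0.008 [288.5 237.5]
-0.04 -0.008 [289.  275.1]
-0.04 0 [289.2 259.8]
-0.04 0.008 [289.3 244.2]
-0.06 -0.008 [290.9 294.4]
-0.06 0 [291.1 277.5]
-0.06 0.008 [291.3 260.2]
```

Closing reached the commanded 15 mm, and the side view shows the fingertips about 15 mm above the handle. So the real tips sit roughly 28 mm behind the reported TCP. I'll reopen, go lower and check from the side.

>>> arm_command --series "0 0 0 0 0 0 0.04;0 0 0 0 0 0 0.06;0 0 0 0 0 0 0.06;0 0 0 0 0 0 0.06"

```text
time: 14.7
tool_pos: [0.5875, 0.1596, 0.111]
ee_rot: [-1.563, 0.002, -1.694]
wrist_force: [0.0, -0.9, 1.0]
width: 0.0434
```

>>> arm_command --series "-0.008 0 -0.002 0 0.009 -0.003 0.06;0 0 0 0 0.01 0 0.06;0 0 0 0 0.005 0 0.06;0 0 0 0 0 0 0.06"

```text
time: 15.1
tool_pos: [0.5837, 0.16, 0.084]
ee_rot: [-1.573, -0.0, -1.694]
wrist_force: [0.1, -0.1, -0.5]
width: 0.06
```

```bash
python3 - <<'E'
from h import *
go(.584,.1595,.083,-1.693)
im=robot.snapshot("wrist")
cv2.imwrite("pics/o.png",cv2.resize(im[160:340,170:390],None,fx=3,fy=3))
cv2.imwrite("pics/o2.png",cv2.resize(robot.snapshot("side")[130:250,140:300],None,fx=5,fy=5))
E
```

```text
t 15.1 pos [0.5837 0.16   0.084 ] rpy [-1.573 -0.    -1.694] w 0.06 F [ 0.1 -0.1 -0.5] 
 turn(tool) [ 0.002 -0.001  0.   ] shift now-axes [0.0005 0.001  0.0003] shift target-axes [0.0005 0.001  0.0003]
```

View pics/o.png

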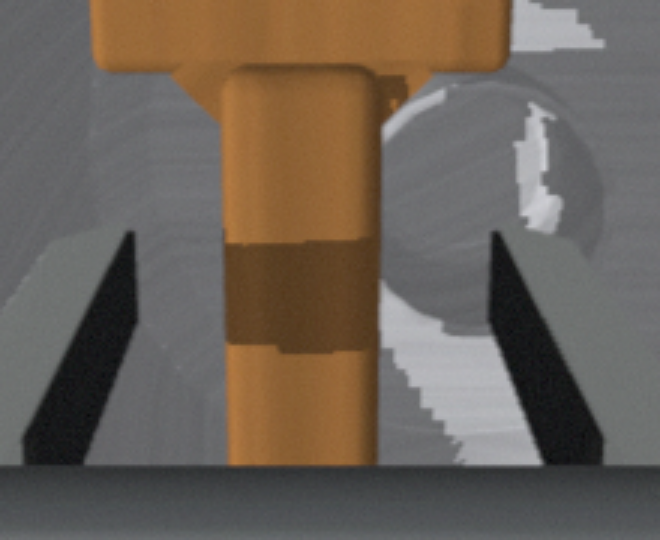

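View pics/o2.png

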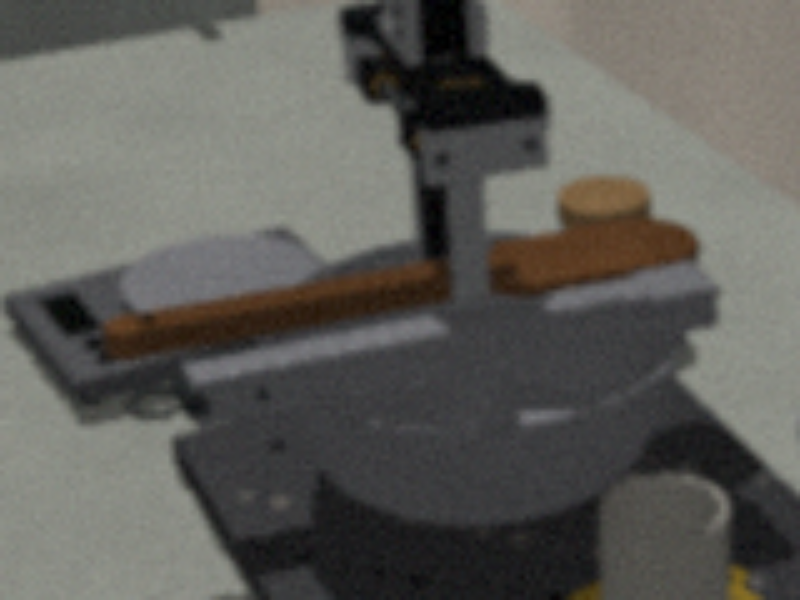

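```bash
python3 - <<'E'
from h import *
for z in(.085,.095,.1,.105,.11,.12,.13):print(z,p2w("side",140+472/5,130+308/5,z))
o=robot.get_obs()["tool_pos"]
for dz in (0,.01,.02,.03):print(dz,(w2p("side",[o[0]-.003,o[1]-.034,o[2]+dz])-[140,130])*5)
E
```

```text
0.085 [0.60186438 0.17435701 0.085     ]
0.095 [0.59422354 0.15654478 0.095     ]
0.1 [0.59040313 0.14763866 0.1       ]
0.105 [0.58658271 0.13873254 0.105     ]
0.11 [0.58276229 0.12982642 0.11      ]
0.12 [0.57512146 0.11201419 0.12      ]
0.13 [0.56748063 0.09420195 0.13      ]
0 [474.64776617 349.9459416 ]
0.01 [473.75530499 334.54948089]
0.02 [472.85558353 319.02776786]
0.03 [471.94851282 303.37926787]
```

>>> arm_command --series "0 0 0 -0.001 0.002 0 0.045;0 0 0 0 0 0 0.035;0 0 0 0 0 0 0.02;0 0 0 0 0 0 0.015;0 0 0 0 0 0 0.015;0 0 0 0 0 0 0.015;0 0 0 0 0 0 0.015"

```text
time: 15.9
tool_pos: [0.5854, 0.1614, 0.0842]
ee_rot: [-1.569, 0.001, -1.694]
wrist_force: [0.3, 0.7, -0.8]
width: 0.0254
```

```bash
python3 - <<'E'
from h import *
go(.584,.1595,.2,-1.693)
E
```

```text
t 15.9 pos [0.5854 0.1614 0.0842] rpy [-1.569e+00  1.000e-03 -1.694e+00] w 0.0254 F [ 0.3  0.7 -0.8] 
 turn(tool) [-0.002 -0.001 -0.001] shift now-axes [ 0.0019 -0.1158 -0.0009] shift target-axes [ 0.002  -0.1158 -0.0011]
```

>>> arm_command --series "0 0 0 0 -0.01 0 0.015;0 0 0 0 -0.02 0 0.015;0 0 0 0 -0.03 0 0.015;0 0 0 0 -0.03 0 0.015;0 0 0 0 -0.02 0 0.015;0 0 0 0 0 0 0.015"

```text
time: 16.5
tool_pos: [0.583, 0.1608, 0.1966]
ee_rot: [-1.576, -0.001, -1.694]
wrist_force: [0.4, -0.3, -2.1]
width: 0.0256
```

```bash
python3 - <<'E'
from h import *
cv2.imwrite("pics/p.png",robot.snapshot("wrist"))
cv2.imwrite("pics/p2.png",cv2.resize(robot.snapshot("side")[100:260,130:330],None,fx=4,fy=4))
go(.578,-.36,.2,-1.482)
E
```

```text
t 16.6 pos [0.5815 0.1605 0.1928] rpy [-1.582 -0.003 -1.694] w 0.0257 F [ 0.2  0.9 -2.4] 
 turn(tool) [ 0.012 -0.212  0.002] shift now-axes [ 0.517  -0.0062  0.0606] shift target-axes [ 0.5182 -0.0072 -0.0496]
```

View pics/p.png

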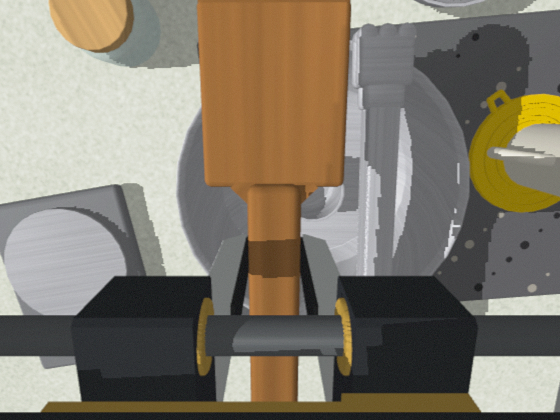

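View pics/p2.png

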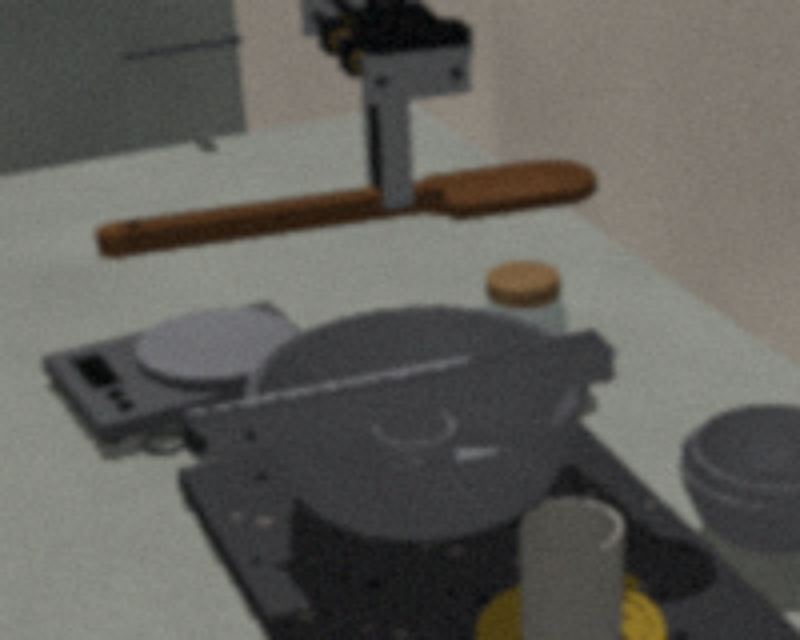

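>>> arm_command --series "0.012 -0.05 0 0 -0.01 0 0.015;0 -0.08 0 0.01 -0.005 0 0.015;0 -0.08 0 0.02 0 0 0.015;0 0 0 0.03 -0.001 -0.003 0.015;0 0 0 0.03 -0.001 -0.003 0.015;0 0 0 0.03 -0.001 -0.003 0.015;0 0 0 0.03 -0.001 -0.003 0.015;0 0 0 0.03 -0.001 -0.003 0.015;0 0 0 0.03 -0.001 -0.003 0.015;0 0 0 0.03 -0.001 -0.003 0.015;0 0 0 0.03 -0.001 -0.003 0.015;0 0 0 0.02 0 -0.002 0.015"

```text
time: 17.8
tool_pos: [0.5673, -0.137, 0.186]
ee_rot: [-1.621, 0.007, -1.468]
wrist_force: [-0.7, 0.6, -2.8]
width: 0.0256
```

```bash
python3 - <<'E'
from h import *
go(.5726,-.3565,.15,-1.482)
E
```

```text
t 17.8 pos [ 0.5673 -0.137   0.186 ] rpy [-1.621  0.007 -1.468] w 0.0256 F [-0.7  0.6 -2.8] 
 turn(tool) [ 0.05   0.015 -0.006] shift now-axes [ 0.2191  0.0354 -0.0156] shift target-axes [ 0.2191  0.036  -0.0142]
```

>>> arm_command --series "0.025 0.007 -0.003 0.02 -0.005 0 0.015;0.025 0.008 -0.003 0.025 0 -0.002 0.015;0 0 0 0.03 0 -0.002 0.015;0 0 0 0.03 0 -0.002 0.015;0 0 0 0.03 0 -0.002 0.015;0 0 0 0.03 0 -0.002 0.015;0 0 0 0.02 0 -0.002 0.015;0 0 0 0.01 0 0 0.015;0 0 0 0 0 0 0.015"

```text
time: 18.7
tool_pos: [0.5633, -0.338, 0.1657]
ee_rot: [-1.601, 0.022, -1.487]
wrist_force: [0.0, 1.1, -2.4]
width: 0.0256
```

```bash
python3 - <<'E'
from h import *
go(.5726,-.3565,.05,-1.482)
cv2.imwrite("pics/q.png",robot.snapshot("wrist"))
go(.5726,-.3565,.05,-1.482)
E
```

```text
t 18.7 pos [ 0.5633 -0.338   0.1657] rpy [-1.601  0.022 -1.487] w 0.0256 F [ 0.   1.1 -2.4] 
 turn(tool) [ 0.03  -0.005 -0.022] shift now-axes [0.0218 0.115  0.0112] shift target-axes [0.0192 0.1157 0.0076]
t 18.75 pos [ 0.5634 -0.3371  0.1658] rpy [-1.601  0.023 -1.486] w 0.0257 F [-0.5 -0.2 -2.8] 
 turn(tool) [ 0.03  -0.004 -0.023] shift now-axes [0.0227 0.115  0.011 ] shift target-axes [0.0201 0.1158 0.0075]
```

View pics/q.png

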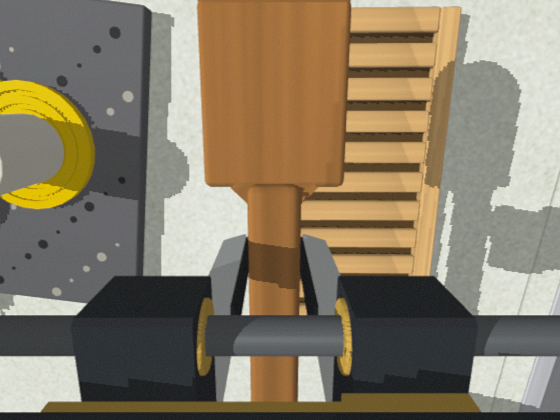

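>>> arm_command --series "0.015 -0.002 -0.012 0.01 0.02 0.004 0.015;0.015 -0.002 -0.012 0.008 0.025 0.004 0.015;0 0 0 0.002 0.025 0 0.015;0 0 0 0 0.025 0 0.015;0 0 0 0 0.02 0 0.015;0 0 0 0 0 0 0.015"

```text
time: 19.35
tool_pos: [0.5762, -0.3464, 0.0499]
ee_rot: [-1.565, -0.0, -1.471]
wrist_force: [0.2, -0.2, -3.6]
width: 0.0256
```

```bash
python3 - <<'E'
from h import *
go(.5726,-.3565,-.006,-1.482)
cv2.imwrite("pics/r.png",cv2.resize(robot.snapshot("side")[220:420,220:460],None,fx=3,fy=3))
cv2.imwrite("pics/r2.png",cv2.resize(robot.snapshot("top")[150:320,340:480],None,fx=4,fy=4)[:600])
go(.5726,-.3565,-.006,-1.482)
E
```

```text
t 19.35 pos [ 0.5762 -0.3464  0.0499] rpy [-1.565 -0.    -1.471] w 0.0256 F [ 0.2 -0.2 -3.6] 
 turn(tool) [-0.006  0.011  0.   ] shift now-axes [ 0.0097  0.0559 -0.005 ] shift target-axes [ 0.0097  0.0559 -0.0045]
t 19.45 pos [ 0.5783 -0.3482  0.0539] rpy [-1.56  -0.005 -1.471] w 0.0257 F [-0.1 -0.5 -1.2] 
 turn(tool) [-0.011  0.011  0.005] shift now-axes [ 0.0075  0.0598 -0.0071] shift target-axes [ 0.0078  0.0599 -0.0064]
```

View pics/r.png

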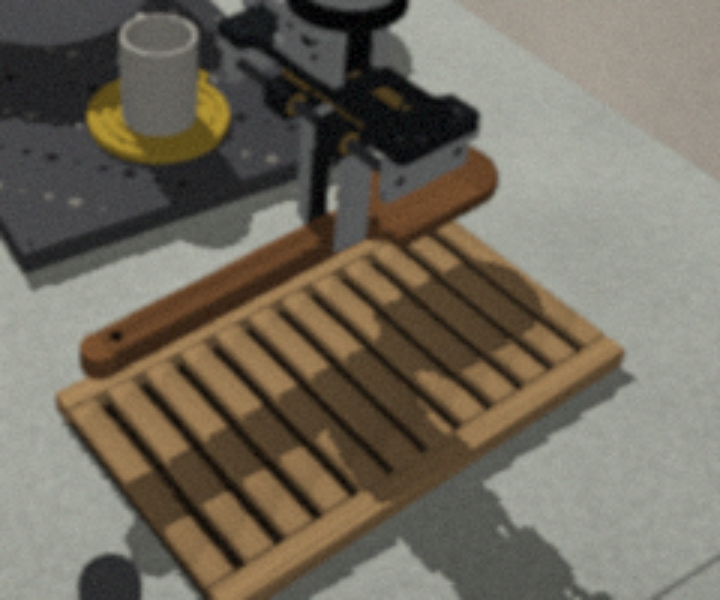

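View pics/r2.png

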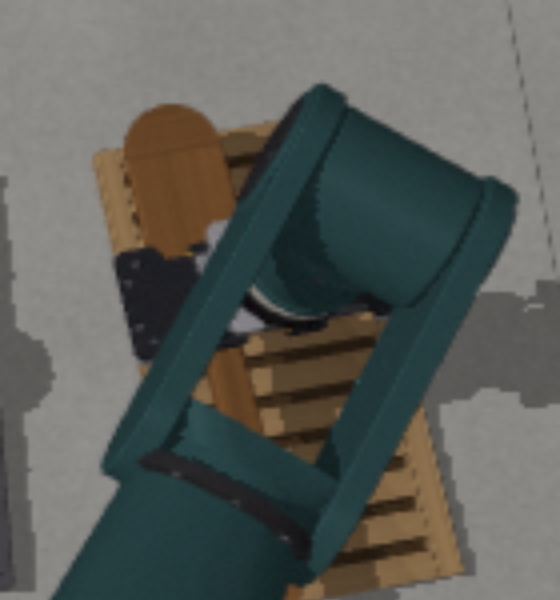

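>>> arm_command --series "-0.01 0.01 0.005 0.005 0.012 -0.004 0.015;0 0 0 0.003 0.015 -0.003 0.015;0 0 0 0 0.012 0 0.015;0 0 0 0 0.005 0 0.015;0 0 0 0 0 0 0.015"

```text
time: 19.95
tool_pos: [0.5747, -0.3589, 0.0119]
ee_rot: [-1.564, -0.005, -1.481]
wrist_force: [0.8, 0.9, -2.4]
width: 0.0256
```

```bash
python3 - <<'E'
from h import *
go(.5726,-.3565,-.006,-1.482)
cv2.imwrite("pics/s.png",cv2.resize(robot.snapshot("side")[220:420,220:460],None,fx=3,fy=3))
go(.5726,-.3565,-.006,-1.482)
E
```

```text
t 19.95 pos [ 0.5747 -0.3589  0.0119] rpy [-1.564 -0.005 -1.481] w 0.0256 F [ 0.8  0.9 -2.4] 
 turn(tool) [-0.007  0.001  0.005] shift now-axes [-0.0026  0.0179 -0.002 ] shift target-axes [-0.0026  0.0179 -0.0019]
t 20.0 pos [ 0.5748 -0.3589  0.0122] rpy [-1.564 -0.005 -1.481] w 0.0255 F [ 0.5  0.2 -2.4] 
 turn(tool) [-0.007  0.001  0.005] shift now-axes [-0.0027  0.0181 -0.0021] shift target-axes [-0.0026  0.0182 -0.002 ]
```

View pics/s.png

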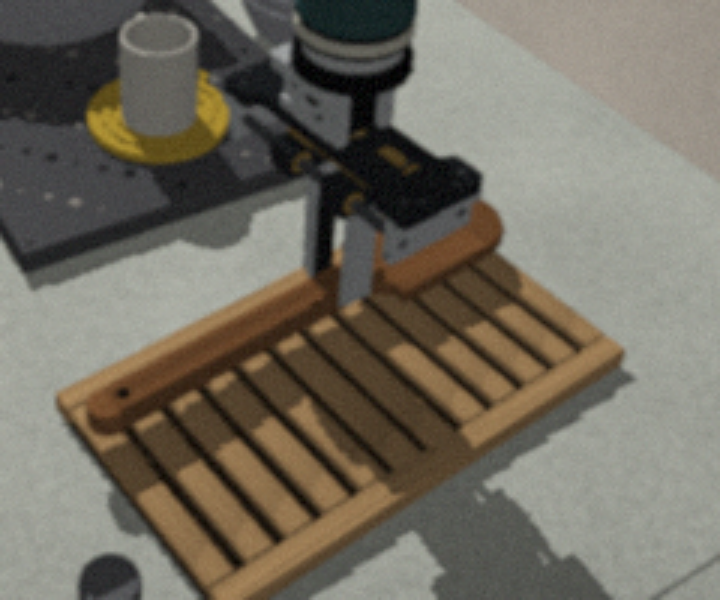

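>>> arm_command --series "-0.007 0 0.005 -0.002 0.004 -0.002 0.015;0 0 0 0 0.005 0 0.015;0 0 0 0 0.003 0 0.015"

```text
time: 20.3
tool_pos: [0.5735, -0.3577, 0.001]
ee_rot: [-1.569, -0.002, -1.481]
wrist_force: [0.5, -0.2, -2.8]
width: 0.0258
```

```bash
python3 - <<'E'
from h import *
go(.5726,-.3565,-.006,-1.482)
E
```

```text
t 20.3 pos [ 0.5735 -0.3577  0.001 ] rpy [-1.569 -0.002 -1.481] w 0.0258 F [ 0.5 -0.2 -2.8] 
 turn(tool) [-0.002  0.001  0.002] shift now-axes [-0.0013  0.007  -0.0008] shift target-axes [-0.0013  0.007  -0.0008]
```

>>> arm_command --series "0 0 0.002 0 0.003 0 0.015;0 0 0 0 0.002 0 0.015"

```text
time: 20.5
tool_pos: [0.5736, -0.3576, -0.0044]
ee_rot: [-1.569, 0.0, -1.481]
wrist_force: [0.2, 0.5, -1.7]
width: 0.0258
```

>>> arm_command --series "0 0 0 0 0.002 0 0.015"

```text
time: 20.6
tool_pos: [0.5738, -0.3576, -0.0058]
ee_rot: [-1.568, 0.0, -1.481]
wrist_force: [-2.2, 1.8, 6.7]
width: 0.0255
```

>>> arm_command --series "0 0 0 0 0 0 0.03;0 0 0 0 0 0 0.045;0 0 0 0 0 0 0.06;0 0 0 0 0 0 0.06;0 0 0 0 -0.01 0 0.06;0 0 0 0 -0.03 0 0.06;0 0 0 0 -0.04 0 0.06;0 0 0 0 -0.04 0 0.06;0 0 0 0 -0.04 0 0.06;0 0 0 0 -0.03 0 0.06;0 0 0 0 0 0 0.06"

```text
time: 21.7
tool_pos: [0.5734, -0.3578, 0.1964]
ee_rot: [-1.565, -0.003, -1.481]
wrist_force: [0.3, -0.2, 0.9]
width: 0.0603
```

```bash
python3 - <<'E'
from h import *
go(.563,.080,.19,-1.669)
cv2.imwrite("pics/t.png",robot.snapshot("side"))
E
```

```text
t 21.7 pos [ 0.5734 -0.3578  0.1964] rpy [-1.565 -0.003 -1.481] w 0.0603 F [ 0.3 -0.2  0.9] 
 turn(tool) [-0.006  0.188  0.002] shift now-axes [-0.4369  0.0053  0.0289] shift target-axes [-0.4346  0.0064 -0.0532]
```

View pics/t.png

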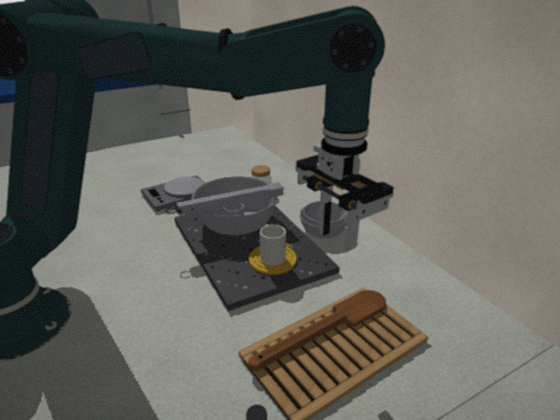

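>>> arm_command --series "-0.006 0.09 0.002 0 0 0 0.06;0 0.09 0 -0.01 0 0 0.06;0 0 0 -0.03 -0.001 -0.005 0.06;0 0 0 -0.04 -0.001 -0.005 0.06;0 0 0 -0.04 -0.001 -0.005 0.06;0 0 0 -0.04 -0.001 -0.005 0.06;0 0 0 -0.04 -0.001 -0.005 0.06;0 0 0 -0.04 -0.001 -0.005 0.06;0 0 0 -0.04 -0.001 -0.005 0.06;0 0 0 -0.04 -0.001 -0.005 0.06;0 0 0 -0.03 0 -0.003 0.06;0 0 0 0 0 0 0.06"

```text
time: 22.95
tool_pos: [0.5503, 0.011, 0.1743]
ee_rot: [-1.62, 0.014, -1.674]
wrist_force: [-0.5, -1.0, -0.9]
width: 0.06
```

```bash
python3 - <<'E'
from h import *
go(.563,.080,.19,-1.669)
E
```

```text
t 22.95 pos [0.5503 0.011  0.1743] rpy [-1.62   0.014 -1.674] w 0.06 F [-0.5 -1.  -0.9] 
 turn(tool) [ 0.049 -0.005 -0.014] shift now-axes [-0.0701 -0.015   0.0048] shift target-axes [-0.0699 -0.0157  0.0059]
```

>>> arm_command --series "0.025 -0.002 -0.007 -0.02 -0.005 0.003 0.06;0.025 -0.002 -0.007 -0.025 -0.005 0.003 0.06;0 0 0 -0.02 0 0 0.06;0 0 0 0 0 0 0.06;0 0 0 0 0 0 0.06"

```text
time: 23.45
tool_pos: [0.5592, 0.073, 0.1742]
ee_rot: [-1.585, -0.006, -1.671]
wrist_force: [-0.7, -0.4, 0.1]
width: 0.0604
```

```bash
python3 - <<'E'
from h import *
cv2.imwrite("pics/u.png",robot.snapshot("wrist"))
go(.563,.080,.15,-1.669)
E
```

```text
t 23.5 pos [0.5591 0.0729 0.174 ] rpy [-1.585 -0.006 -1.672] w 0.0602 F [-0.7  0.6 -0.6] 
 turn(tool) [ 0.015 -0.003  0.006] shift now-axes [-0.0076  0.0239  0.0036] shift target-axes [-0.0075  0.024   0.0032]
```

View pics/u.png

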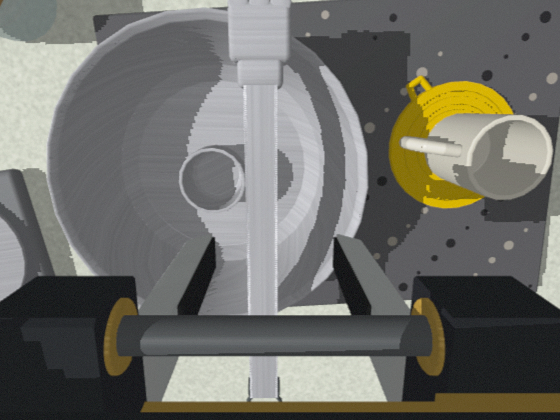

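```bash
python3 - <<'E'
from h import *
a=p2w("wrist",261,90,.132);b=p2w("wrist",263.5,370,.132);print(a,b,"yaw",np.arctan2(a[1]-b[1],a[0]-b[0]))
for v in(60,84,378,400):print(v,p2w("wrist",262,v,.132))
m=p2w("wrist",212,180,.066);print(m)
go(.563,.080,.15,-1.669)
E
```

```text
[0.64234713 0.07207084 0.132     ] [0.43342331 0.09324868 0.132     ] yaw -0.10102123701429731
60 [0.66024581 0.06945427 0.132     ]
84 [0.64593052 0.07103064 0.132     ]
378 [0.42621969 0.09522468 0.132     ]
400 [0.40557347 0.0974982  0.132     ]
[0.57600972 0.12357972 0.066     ]
t 23.5 pos [0.5591 0.0729 0.174 ] rpy [-1.585 -0.006 -1.672] w 0.0602 F [-0.7  0.6 -0.6] 
 turn(tool) [ 0.015 -0.003  0.006] shift now-axes [-0.0076  0.0239  0.0036] shift target-axes [-0.0075  0.024   0.0032]
```

>>> arm_command --series "0.015 -0.003 0.006 -0.007 0.01 0.003 0.06;0 0 0 0 0.02 0 0.06;0 0 0 0 0.025 0 0.06;0 0 0 0 0.02 0 0.06;0 0 0 0 0.01 0 0.06;0 0 0 0 0 0 0.06"

```text
time: 24.1
tool_pos: [0.5627, 0.07, 0.0843]
ee_rot: [-1.572, -0.003, -1.68]
wrist_force: [-0.6, -0.7, -0.5]
width: 0.0599
```

```bash
python3 - <<'E'
from h import *
go(.5625,.080,.0825,-1.671)
cv2.imwrite("pics/v.png",robot.snapshot("wrist"))
cv2.imwrite("pics/v2.png",cv2.resize(robot.snapshot("side")[130:250,140:300],None,fx=5,fy=5))
go(.5625,.080,.0825,-1.671)
E
```

```text
t 24.1 pos [0.5627 0.07   0.0843] rpy [-1.572 -0.003 -1.68 ] w 0.0599 F [-0.6 -0.7 -0.5] 
 turn(tool) [ 0.001 -0.009  0.003] shift now-axes [-0.01    0.0017 -0.0013] shift target-axes [-0.01    0.0018 -0.0012]
t 24.2 pos [0.5641 0.0704 0.0864] rpy [-1.568 -0.003 -1.679] w 0.06 F [-0.2  1.   0. ] 
 turn(tool) [-0.003 -0.008  0.003] shift now-axes [-0.0094  0.0038 -0.0026] shift target-axes [-0.0094  0.0039 -0.0025]
```

View pics/v.png

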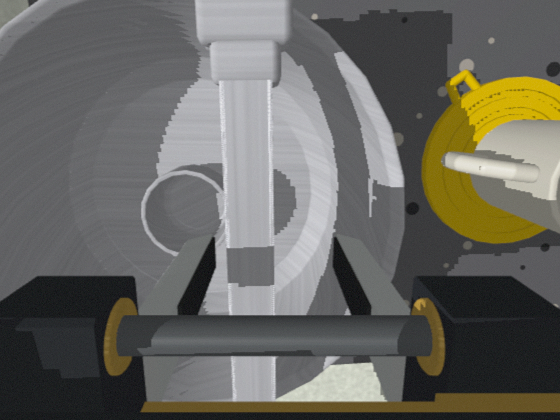

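View pics/v2.png

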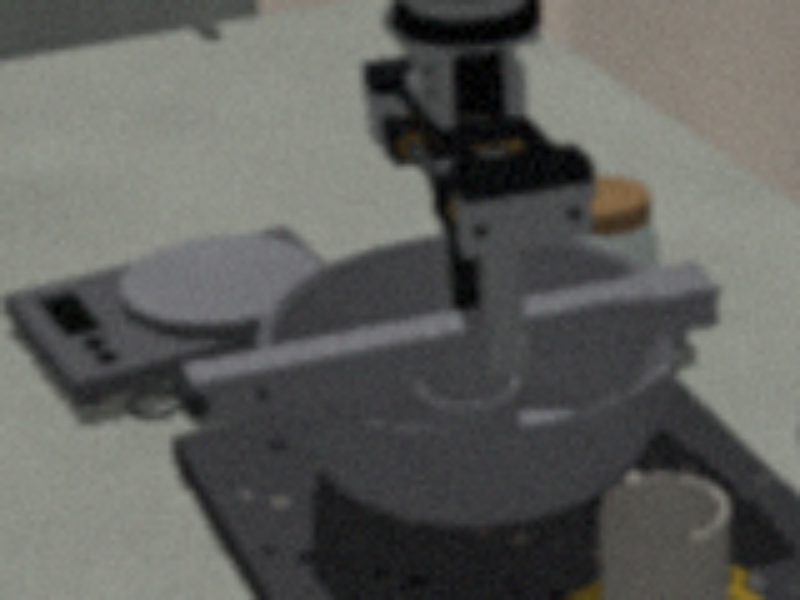

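>>> arm_command --series "-0.003 -0.008 0.003 -0.005 0.002 -0.002 0.06;0 0 0 -0.004 0.002 0 0.06;0 0 0 0 0 0 0.06"

```text
time: 24.5
tool_pos: [0.5653, 0.08, 0.0857]
ee_rot: [-1.565, 0.001, -1.671]
wrist_force: [0.2, 0.7, 0.3]
width: 0.06
```

```bash
python3 - <<'E'
from h import *
go(.5625,.080,.0825,-1.671)
E
```

```text
t 24.5 pos [0.5653 0.08   0.0857] rpy [-1.565e+00  1.000e-03 -1.671e+00] w 0.06 F [0.2 0.7 0.3] 
 turn(tool) [-0.006 -0.    -0.001] shift now-axes [ 0.0003  0.0032 -0.0028] shift target-axes [ 0.0003  0.0032 -0.0028]
```

>>> arm_command --series "-0.006 0 0 0 0.003 -0.003 0.045;0 0 0 0 0.001 0 0.035;0 0 0 0 0 0 0.025;0 0 0 0 0 0 0.015;0 0 0 0 0 0 0.012;0 0 0 0 0 0 0.012;0 0 0 0 0 0 0.012"

```text
time: 25.2
tool_pos: [0.5628, 0.081, 0.0827]
ee_rot: [-1.569, 0.002, -1.67]
wrist_force: [-0.1, -0.3, -0.3]
width: 0.0219
```

```bash
python3 - <<'E'
from h import *
go(.5625,.080,.2,-1.671)
E
```

```text
t 25.2 pos [0.5628 0.081  0.0827] rpy [-1.569  0.002 -1.67 ] w 0.0219 F [-0.1 -0.3 -0.3] 
 turn(tool) [-0.002  0.001 -0.002] shift now-axes [ 0.0009 -0.1173  0.    ] shift target-axes [ 0.0011 -0.1173 -0.0002]
```

>>> arm_command --series "0 0 0 0 -0.01 0 0.012;0 0 0 0 -0.02 0 0.012;0 0 0 0 -0.03 0 0.012;0 0 0 0 -0.03 0 0.012;0 0 0 0 -0.03 0 0.012;0 0 0 0 0 0 0.012"

```text
time: 25.8
tool_pos: [0.5606, 0.0803, 0.2058]
ee_rot: [-1.576, 0.0, -1.67]
wrist_force: [0.6, -0.9, -1.4]
width: 0.0219
```

```bash
python3 - <<'E'
from h import *
go(.578,-.446,.2,-1.482)
cv2.imwrite("pics/w.png",robot.snapshot("wrist"))
cv2.imwrite("pics/w2.png",cv2.resize(robot.snapshot("side")[100:260,130:330],None,fx=4,fy=4)[:600])
cv2.imwrite("pics/w3.png",cv2.resize(robot.snapshot("top")[160:310,355:475],None,fx=4,fy=4)[:600])
go(.578,-.446,.2,-1.482)
E
```

```text
t 25.8 pos [0.5606 0.0803 0.2058] rpy [-1.576  0.    -1.67 ] w 0.0219 F [ 0.6 -0.9 -1.4] 
 turn(tool) [ 0.005 -0.188 -0.001] shift now-axes [0.522  0.0053 0.0697] shift target-axes [ 0.5258  0.0058 -0.0293]
t 25.95 pos [0.5574 0.0802 0.1986] rpy [-1.588e+00 -1.000e-03 -1.670e+00] w 0.0216 F [ 0.8 -0.1 -1.9] 
 turn(tool) [ 0.017 -0.188 -0.   ] shift now-axes [ 0.5216 -0.0019  0.0728] shift target-axes [ 0.526  -0.0014 -0.0261]
```

View pics/w.png

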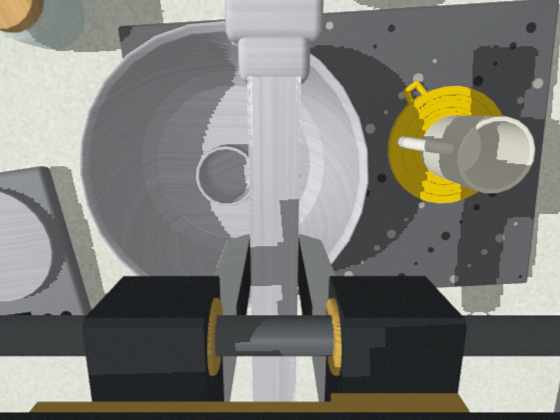

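View pics/w2.png

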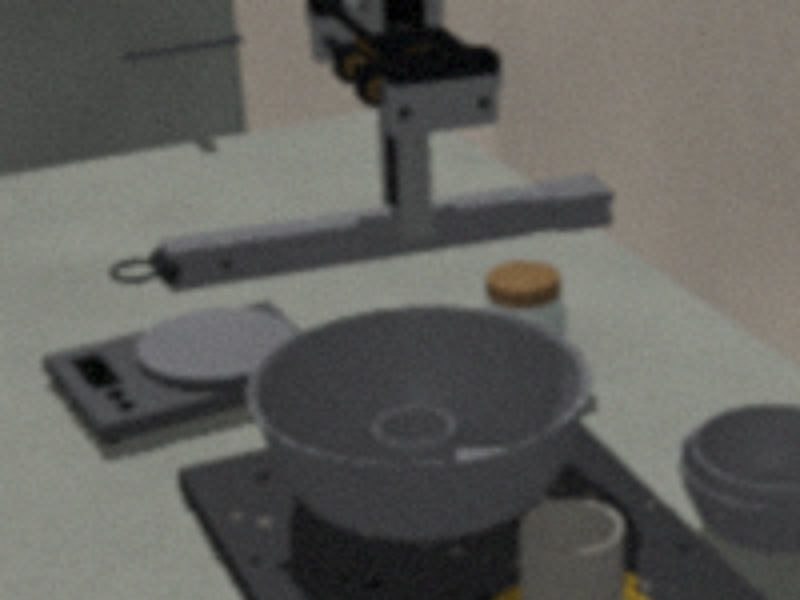

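View pics/w3.png

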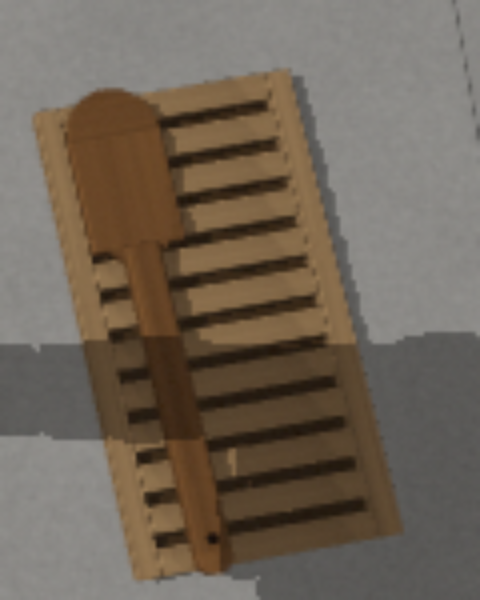

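>>> arm_command --series "0.017 -0.06 0 0 -0.01 0 0.012;0 -0.06 0 0.01 -0.005 0 0.012;0 -0.06 0 0.02 0 0 0.012;0 0 0 0.03 -0.001 -0.002 0.012;0 0 0 0.03 -0.001 -0.002 0.012;0.01 0 0 0.03 -0.001 -0.002 0.012;0.01 0 0 0.03 -0.001 -0.002 0.012;0.01 0 0 0.03 -0.001 -0.002 0.012;0.01 0 0 0.03 -0.001 -0.002 0.012;0 0 0 0.03 -0.001 -0.002 0.012;0 0 0 0.03 -0.001 -0.002 0.012;0 0 0 0.02 0 -0.002 0.012"

```text
time: 27.15
tool_pos: [0.5476, -0.2144, 0.1822]
ee_rot: [-1.589, 0.019, -1.476]
wrist_force: [-0.4, 0.7, -1.9]
width: 0.0218
```

```bash
python3 - <<'E'
from h import *
go(.578,-.446,.15,-1.482)
E
```

```text
t 27.15 pos [ 0.5476 -0.2144  0.1822] rpy [-1.589  0.019 -1.476] w 0.0218 F [-0.4  0.7 -1.9] 
 turn(tool) [ 0.018  0.006 -0.019] shift now-axes [0.234  0.0277 0.0088] shift target-axes [0.2333 0.0322 0.0098]
```

>>> arm_command --series "0.018 0.006 -0.019 0.02 -0.002 0.002 0.012;0 0 0 0.03 -0.001 0.002 0.012;0 0 0 0.03 -0.001 0.002 0.012;0 0 0 0.03 -0.001 0.002 0.012;0 0 0 0.03 -0.001 0.002 0.012;0 0 0 0.03 0 0.002 0.012;0 0 0 0.02 0 0.001 0.012;0 0 0 0.01 0 0 0.012;0 0 0 0 0 0 0.012"

```text
time: 28.05
tool_pos: [0.5731, -0.4185, 0.1655]
ee_rot: [-1.591, 0.015, -1.484]
wrist_force: [0.1, -0.7, -1.0]
width: 0.0216
```

```bash
python3 - <<'E'
from h import *
go(.578,-.446,.05,-1.482)
E
```

```text
t 28.05 pos [ 0.5731 -0.4185  0.1655] rpy [-1.591  0.015 -1.484] w 0.0216 F [ 0.1 -0.7 -1. ] 
 turn(tool) [ 0.02  -0.002 -0.015] shift now-axes [0.0296 0.115  0.0049] shift target-axes [0.0279 0.1155 0.0025]
```

>>> arm_command --series "0.01 0 -0.008 0.01 0.01 0.002 0.012;0.01 0 -0.007 0.01 0.02 0.002 0.012;0 0 0 0.007 0.025 0 0.012;0 0 0 0 0.025 0 0.012;0 0 0 0 0.02 0 0.012;0 0 0 0 0.01 0 0.012;0 0 0 0 0 0 0.012"

```text
time: 28.75
tool_pos: [0.5803, -0.4393, 0.048]
ee_rot: [-1.569, 0.0, -1.477]
wrist_force: [-0.8, 1.0, -1.6]
width: 0.0218
```

```bash
python3 - <<'E'
from h import *
go(.578,-.446,-.007,-1.482)
cv2.imwrite("pics/x.png",cv2.resize(robot.snapshot("side")[220:420,220:460],None,fx=3,fy=3))
go(.578,-.446,-.007,-1.482)
E
```

```text
t 28.75 pos [ 0.5803 -0.4393  0.048 ] rpy [-1.569  0.    -1.477] w 0.0218 F [-0.8  1.  -1.6] 
 turn(tool) [-0.002  0.005 -0.   ] shift now-axes [ 0.0065  0.055  -0.0031] shift target-axes [ 0.0064  0.055  -0.0029]
t 28.8 pos [ 0.5807 -0.4395  0.049 ] rpy [-1.568 -0.    -1.476] w 0.0218 F [-0.4  0.3 -1.9] 
 turn(tool) [-0.003  0.006  0.   ] shift now-axes [ 0.0062  0.0559 -0.0034] shift target-axes [ 0.0062  0.056  -0.0032]
```

View pics/x.png

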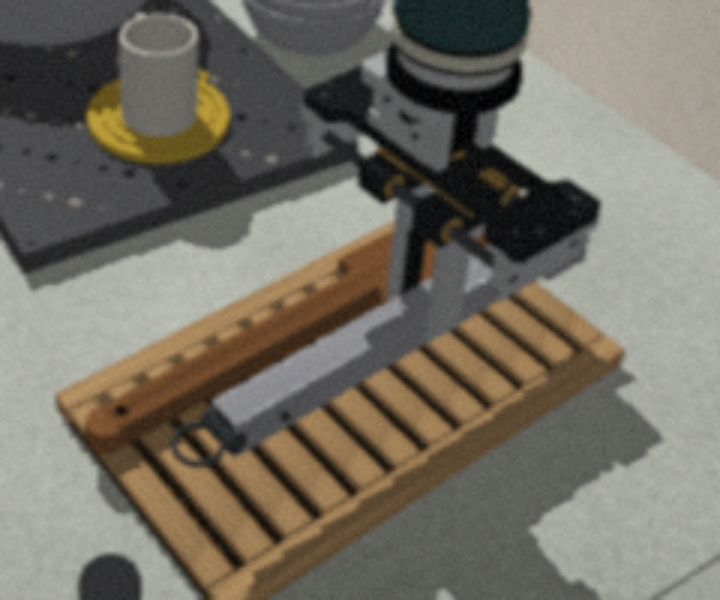

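>>> arm_command --series "-0.003 0.005 0 0.004 0.012 -0.003 0.012;0 0 0 0.003 0.015 0 0.012;0 0 0 0 0.012 0 0.012;0 0 0 0 0.005 0 0.012;0 0 0 0 0 0 0.012"

```text
time: 29.3
tool_pos: [0.5803, -0.449, 0.0056]
ee_rot: [-1.566, -0.006, -1.481]
wrist_force: [-0.0, 0.1, -1.1]
width: 0.0218
```

```bash
python3 - <<'E'
from h import *
go(.578,-.446,-.007,-1.482)
E
```

```text
t 29.3 pos [ 0.5803 -0.449   0.0056] rpy [-1.566 -0.006 -1.481] w 0.0218 F [-0.   0.1 -1.1] 
 turn(tool) [-0.004  0.001  0.006] shift now-axes [-0.0033  0.0126 -0.0021] shift target-axes [-0.0032  0.0126 -0.002 ]
```

>>> arm_command --series "-0.004 0 0.006 -0.002 0.004 -0.001 0.012;0 0 0 0 0.003 0 0.012;0 0 0 0 0.002 0 0.012"

```text
time: 29.6
tool_pos: [0.5797, -0.4475, -0.003]
ee_rot: [-1.569, -0.001, -1.481]
wrist_force: [0.7, -0.1, -1.2]
width: 0.0218
```

>>> arm_command --series "0 0 0 0 0.002 0 0.012"

```text
time: 29.7
tool_pos: [0.5799, -0.4475, -0.0049]
ee_rot: [-1.569, -0.001, -1.481]
wrist_force: [0.1, 0.1, -1.5]
width: 0.0218
```

>>> arm_command --series "0 0 0 0 0.002 0 0.012"

```text
time: 29.8
tool_pos: [0.5801, -0.4477, -0.0067]
ee_rot: [-1.569, -0.001, -1.481]
wrist_force: [0.7, -0.3, -1.5]
width: 0.0219
```

>>> arm_command --series "0 0 0 0 0.001 0 0.012"

```text
time: 29.9
tool_pos: [0.5802, -0.4478, -0.007]
ee_rot: [-1.568, -0.002, -1.481]
wrist_force: [-1.8, 1.5, 3.2]
width: 0.0219
```

>>> arm_command --series "0 0 0 0 0 0 0.03;0 0 0 0 0 0 0.045;0 0 0 0 0 0 0.05;0 0 0 0 0 0 0.05;0 0 0 0 -0.01 0 0.05;0 0 0 0 -0.03 0 0.05;0 0 0 0 -0.04 0 0.06;0 0 0 0 -0.04 0 0.094;0 0 0 0 -0.04 0 0.094;0 0 0 0 -0.03 0 0.094;0 0 0 0 0 0 0.094"

```text
time: 31.0
tool_pos: [0.5795, -0.4472, 0.1942]
ee_rot: [-1.566, -0.004, -1.481]
wrist_force: [1.1, 0.8, -0.1]
width: 0.0868
```

```bash
python3 - <<'E'
from h import *
cv2.imwrite("pics/y.png",robot.snapshot("side"))
go(.577,.1225,.19,-1.671)
E
```

```text
t 31.05 pos [ 0.5789 -0.4467  0.1916] rpy [-1.569e+00 -1.000e-03 -1.481e+00] w 0.0904 F [0.1 0.3 0.2] 
 turn(tool) [-0.002  0.19   0.001] shift now-axes [-0.5671  0.0009  0.049 ] shift target-axes [-0.5661  0.0016 -0.0588]
```

View pics/y.png

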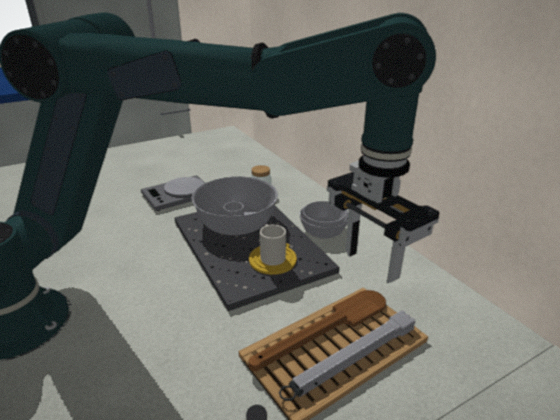

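>>> arm_command --series "0 0 0 -0.03 -0.003 0.003 0.094;0 0 0 -0.04 -0.003 0.004 0.094;0 0 0 -0.04 -0.003 0.004 0.094;0 0 0 -0.04 -0.003 0.004 0.094;0 0 0 -0.04 -0.003 0.004 0.094;0 0 0 -0.04 -0.003 0.004 0.094;0 0 0 -0.04 -0.003 0.004 0.094;0 0 0 -0.04 -0.003 0.004 0.094;0 0 0 -0.04 -0.003 0.004 0.094;0 0 0 -0.04 -0.003 0.004 0.094;0 0 0 -0.03 0 0.003 0.094;0 0 0 -0.01 0 0 0.094"

```text
time: 32.25
tool_pos: [0.5691, 0.0036, 0.1873]
ee_rot: [-1.618, 0.025, -1.488]
wrist_force: [-0.1, 0.4, 0.9]
width: 0.0942
```

```bash
python3 - <<'E'
from h import *
go(.577,.1225,.17,-1.481)
E
```

```text
t 32.25 pos [0.5691 0.0036 0.1873] rpy [-1.618  0.025 -1.488] w 0.0942 F [-0.1  0.4  0.9] 
 turn(tool) [ 0.047 -0.007 -0.025] shift now-axes [-0.1174  0.0194  0.0186] shift target-axes [-0.1177  0.0173  0.0185]
```

>>> arm_command --series "0.024 -0.003 -0.012 -0.02 -0.003 0.004 0.094;0.023 -0.003 -0.012 -0.03 -0.003 0.004 0.094;0 0 0 -0.03 0 0.004 0.094;0 0 0 -0.02 0 0.003 0.094;0 0 0 -0.01 0 0 0.094;0 0 0 0 0 0 0.094;0 0 0 0 0 0 0.094"

```text
time: 32.95
tool_pos: [0.5695, 0.1128, 0.1797]
ee_rot: [-1.592, -0.004, -1.485]
wrist_force: [-0.2, -0.7, -1.0]
width: 0.0944
```

```bash
python3 - <<'E'
from h import *
cv2.imwrite("pics/z.png",robot.snapshot("wrist"))
go(.577,.1225,.1,-1.481)
print(spot("wrist","small_bowl"))
E
```

```text
t 33.0 pos [0.5695 0.1126 0.1796] rpy [-1.592 -0.004 -1.486] w 0.0941 F [-1.  -0.4 -0.7] 
 turn(tool) [ 0.021 -0.005  0.004] shift now-axes [-0.0095  0.0794  0.01  ] shift target-axes [-0.0092  0.0796  0.0084]
[(0.63, [0.572, 0.129, 0.032], [256.0, 179.0])]
```

View pics/z.png

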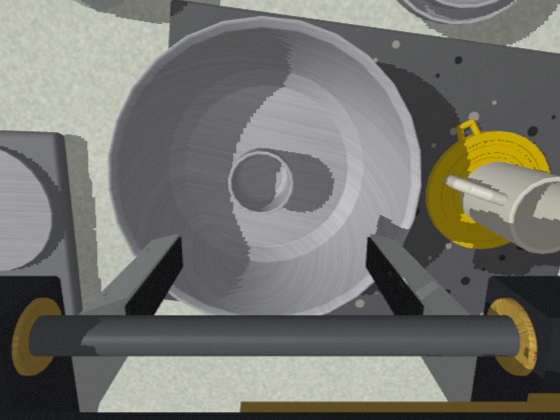

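```bash
python3 - <<'E'
from h import *
print(p2w("wrist",260.5,181,.066),p2w("wrist",230,181,.066),p2w("wrist",292,181,.066))
for u,v in((109,165),(420,165),(264,17)):print(p2w("wrist",u,v,.105))
E
```

```text
[0.57758546 0.12405023 0.066     ] [0.57536094 0.15073525 0.066     ] [0.57988491 0.09646647 0.066     ]
[0.58823289 0.23939386 0.105     ]
[0.60800612 0.0028392  0.105     ]
[0.70083928 0.12971589 0.105     ]
```

>>> arm_command --series "0.01 -0.003 0.002 -0.005 0.01 0.005 0.094;0.01 -0.002 0.002 -0.005 0.02 0.003 0.094;0 0 0 0 0.025 0 0.094;0 0 0 0 0.02 0 0.094;0 0 0 0 0 0 0.094;0 0 0 0 0 0 0.094"

```text
time: 33.65
tool_pos: [0.5788, 0.1197, 0.1013]
ee_rot: [-1.566, 0.0, -1.487]
wrist_force: [-0.7, -0.4, 0.6]
width: 0.0939
```

```bash
python3 - <<'E'
from h import *
go(.5775,.1235,.01,-1.481)
cv2.imwrite("pics/aa.png",robot.snapshot("wrist"))
go(.5775,.1235,.01,-1.481)
E
```

```text
t 33.65 pos [0.5788 0.1197 0.1013] rpy [-1.566  0.    -1.487] w 0.0939 F [-0.7 -0.4  0.6] 
 turn(tool) [-0.005 -0.006 -0.   ] shift now-axes [-0.0039  0.0913 -0.0015] shift target-axes [-0.0039  0.0913 -0.001 ]
t 33.7 pos [0.5787 0.1197 0.1012] rpy [-1.566  0.    -1.487] w 0.094 F [-0.4  0.1  0.4] 
 turn(tool) [-0.005 -0.006 -0.   ] shift now-axes [-0.0038  0.0912 -0.0013] shift target-axes [-0.0038  0.0912 -0.0008]
```

View pics/aa.png

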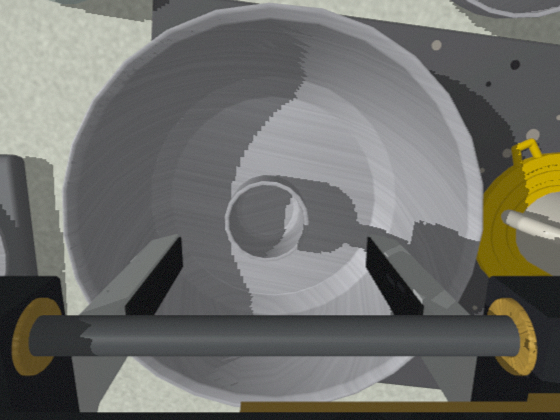

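>>> arm_command --series "-0.005 -0.006 0 -0.003 0.02 -0.001 0.094;0 0 0 -0.001 0.025 0 0.094;0 0 0 0 0.02 0 0.094;0 0 0 0 0.01 0 0.094;0 0 0 0 0 0 0.094;0 0 0 0 0 0 0.094"

```text
time: 34.3
tool_pos: [0.585, 0.1238, 0.0338]
ee_rot: [-1.553, 0.0, -1.482]
wrist_force: [0.8, -0.0, 1.0]
width: 0.0944
```

```bash
python3 - <<'E'
from h import *
go(.5775,.1235,.01,-1.481)
cv2.imwrite("pics/ab.png",robot.snapshot("wrist"))
go(.5775,.1235,.01,-1.481)
E
```

```text
t 34.3 pos [0.585  0.1238 0.0338] rpy [-1.553  0.    -1.482] w 0.0944 F [ 0.8 -0.   1. ] 
 turn(tool) [-0.018 -0.001 -0.   ] shift now-axes [-0.0003  0.0237 -0.0079] shift target-axes [-0.0003  0.0238 -0.0075]
t 34.35 pos [0.5852 0.1238 0.034 ] rpy [-1.553  0.    -1.482] w 0.094 F [-0.4 -0.5  0.2] 
 turn(tool) [-0.018 -0.001 -0.   ] shift now-axes [-0.0003  0.0239 -0.0081] shift target-axes [-0.0003  0.024  -0.0077]
```

View pics/ab.png

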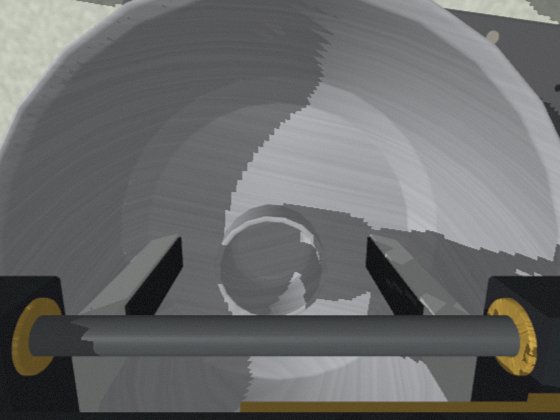

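>>> arm_command --series "-0.018 0 0 0 0.006 -0.006 0.094;0 0 0 0 0.008 -0.002 0.094;0 0 0 0 0.006 0 0.094;0 0 0 0 0 0 0.094"

```text
time: 34.75
tool_pos: [0.5788, 0.1233, 0.0156]
ee_rot: [-1.567, 0.001, -1.482]
wrist_force: [0.3, -0.3, -0.9]
width: 0.094
```

```bash
python3 - <<'E'
from h import *
go(.5775,.1235,.01,-1.481)
im=robot.snapshot("wrist");cv2.imwrite("pics/ac.png",im)
go(.5775,.1235,.01,-1.481)
E
```

```text
t 34.75 pos [0.5788 0.1233 0.0156] rpy [-1.567e+00  1.000e-03 -1.482e+00] w 0.094 F [ 0.3 -0.3 -0.9] 
 turn(tool) [-0.004 -0.001 -0.001] shift now-axes [-0.0003  0.0056 -0.0013] shift target-axes [-0.0003  0.0056 -0.0012]
t 34.8 pos [0.579  0.1233 0.016 ] rpy [-1.566e+00  1.000e-03 -1.482e+00] w 0.0939 F [-1.  -0.2 -0.5] 
 turn(tool) [-0.004 -0.001 -0.001] shift now-axes [-0.0003  0.006  -0.0015] shift target-axes [-0.0003  0.006  -0.0015]
```

View pics/ac.png

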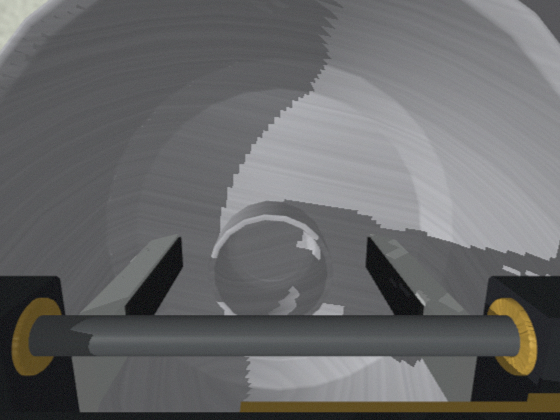

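>>> arm_command --series "-0.004 0 0 0 0.004 -0.002 0.094;0 0 0 0 0.002 0 0.08;0 0 0 0 0 0 0.07;0 0 0 0 0 0 0.06;0 0 0 0 0 0 0.05;0 0 0 0 0 0 0.045;0 0 0 0 0 0 0.045;0 0 0 0 0 0 0.045"

```text
time: 35.6
tool_pos: [0.5772, 0.1233, 0.0098]
ee_rot: [-1.57, 0.001, -1.482]
wrist_force: [-0.1, 0.1, -0.4]
width: 0.0568
```

```bash
python3 - <<'E'
from h import *
go(.5775,.1235,.2,-1.481)
cv2.imwrite("pics/ad.png",robot.snapshot("wrist"))
E
```

```text
t 35.6 pos [0.5772 0.1233 0.0098] rpy [-1.570e+00  1.000e-03 -1.482e+00] w 0.0568 F [-0.1  0.1 -0.4] 
 turn(tool) [-0.001 -0.001 -0.001] shift now-axes [-0.0003 -0.1902  0.0005] shift target-axes [-0.0002 -0.1902  0.0003]
```

View pics/ad.png

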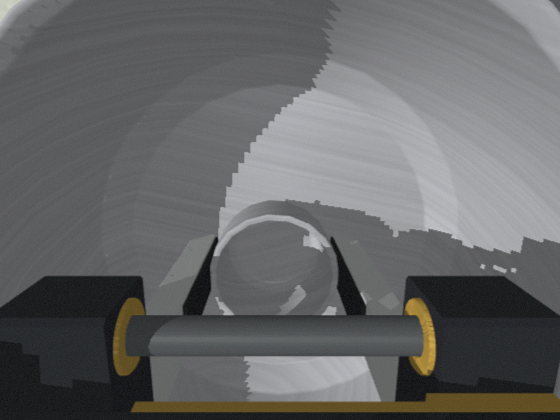

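>>> arm_command --series "0 0 0 0 -0.01 0 0.045;0 0 0 0 -0.02 0 0.045;0 0 0 0 -0.03 0 0.045;0 0 0 0 -0.03 0 0.045;0 0 0 0 -0.03 0 0.045;0 0 0 0 -0.03 0 0.045;0 0 0 0 -0.02 0 0.045;0 0 0 0 0 0 0.045"

```text
time: 36.45
tool_pos: [0.576, 0.1229, 0.1894]
ee_rot: [-1.571, 0.001, -1.482]
wrist_force: [0.2, -0.6, -0.7]
width: 0.0566
```

```bash
python3 - <<'E'
from h import *
cv2.imwrite("pics/ae.png",robot.snapshot("wrist"))
go(.518,.3966,.17,-1.481)
E
```

```text
t 36.5 pos [0.5753 0.1228 0.1877] rpy [-1.573  0.    -1.482] w 0.0569 F [-0.4  0.4 -1.5] 
 turn(tool) [ 0.003 -0.001 -0.   ] shift now-axes [-0.2778  0.0179 -0.0329] shift target-axes [-0.2778  0.0177 -0.0325]
```

View pics/ae.png

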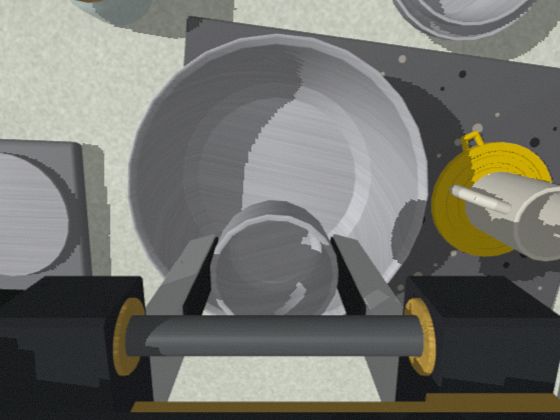

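>>> arm_command --series "0 0 0 -0.015 0 -0.002 0.045;0 0 0 -0.03 -0.001 -0.003 0.045;0 0 0 -0.03 -0.001 -0.003 0.045;0 0 0 -0.03 -0.001 -0.003 0.045;0 0 0 -0.03 -0.001 -0.003 0.045;0 0 0 -0.03 -0.001 -0.003 0.045;0 0 0 -0.03 -0.001 -0.003 0.045;0 0 0 -0.03 -0.001 -0.003 0.045;0 0 0 -0.03 -0.001 -0.003 0.045;0 0 0 -0.02 0 -0.003 0.045;0 0 0 0 0 0 0.045"

```text
time: 37.6
tool_pos: [0.5044, 0.41, 0.1704]
ee_rot: [-1.614, -0.008, -1.479]
wrist_force: [0.0, 0.9, -1.3]
width: 0.0565
```

```bash
python3 - <<'E'
from h import *
cv2.imwrite("pics/af.png",robot.snapshot("wrist"))
go(.518,.3966,.1,-1.481)
print(spot("wrist","scale"))
E
```

```text
t 37.65 pos [0.5047 0.4086 0.1701] rpy [-1.615 -0.009 -1.48 ] w 0.0563 F [-0.  -0.4 -1. ] 
 turn(tool) [0.044 0.    0.009] shift now-axes [0.0125 0.0696 0.0152] shift target-axes [0.0131 0.0701 0.0122]
[(0.86, [0.536, 0.395, 0.024], [288.0, 150.0])]
```

View pics/af.png

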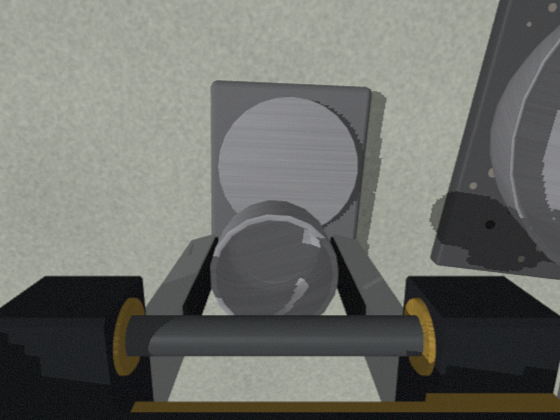

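```bash
python3 - <<'E'
from h import *
for u,v in((218.5,166),(358,166),(288,97),(288,166)):print(np.round(p2w("wrist",u,v,.03),4))
E
```

```text
[0.5161 0.4586 0.03  ]
[0.5274 0.3277 0.03  ]
[0.5838 0.3996 0.03  ]
[0.5217 0.3935 0.03  ]
```

>>> arm_command --series "0.022 0 0.005 0.005 0.01 0.004 0.045;0.022 0 0.004 0.006 0.02 0.004 0.045;0 0 0 0.003 0.025 0.003 0.045;0 0 0 0 0.025 0 0.045;0 0 0 0 0.015 0 0.045;0 0 0 0 0 0 0.045;0 0 0 0 0 0 0.045"

```text
time: 38.4
tool_pos: [0.5195, 0.383, 0.0715]
ee_rot: [-1.569, -0.006, -1.494]
wrist_force: [0.8, 0.4, -0.0]
width: 0.0567
```

```bash
python3 - <<'E'
from h import *
go(.5185,.395,.0165,-1.481)
cv2.imwrite("pics/ag.png",robot.snapshot("wrist"))
cv2.imwrite("pics/ag2.png",cv2.resize(robot.snapshot("side")[130:230,120:260],None,fx=5,fy=5))
go(.5185,.395,.0165,-1.481)
E
```

```text
t 38.4 pos [0.5195 0.383  0.0715] rpy [-1.569 -0.006 -1.494] w 0.0567 F [ 0.8  0.4 -0. ] 
 turn(tool) [-0.002 -0.013  0.006] shift now-axes [-0.0124  0.0549 -0.0002] shift target-axes [-0.0121  0.055   0.0001]
t 38.5 pos [0.5198 0.3836 0.0721] rpy [-1.568 -0.005 -1.493] w 0.0563 F [ 0.7  0.2 -0.2] 
 turn(tool) [-0.003 -0.012  0.005] shift now-axes [-0.0117  0.0555 -0.0005] shift target-axes [-0.0115  0.0556 -0.0002]
```

View pics/ag.png

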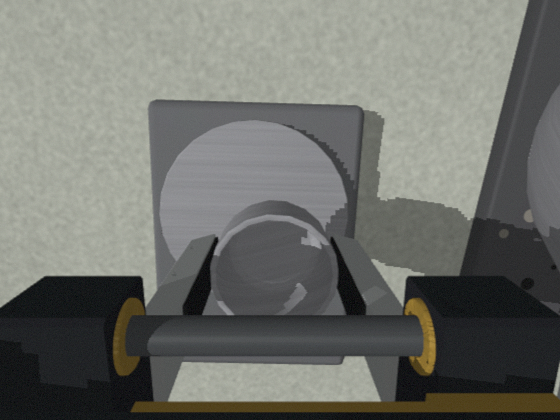

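View pics/ag2.png

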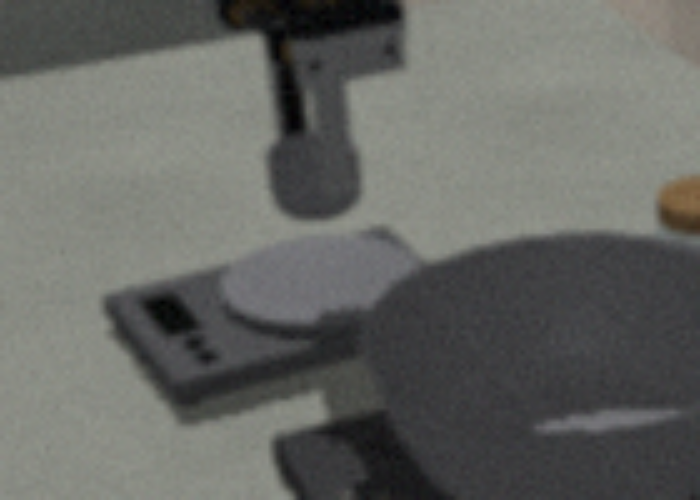

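```bash
python3 - <<'E'
from h import *
for u,v in((160,210),(348,210),(254,121),(254,212)):print(np.round(p2w("wrist",u,v,.03),4))
E
```

```text
[0.5175 0.4622 0.03  ]
[0.5273 0.3317 0.03  ]
[0.5828 0.4009 0.03  ]
[0.521 0.397 0.03 ]
```

>>> arm_command --series "-0.003 -0.006 0.005 -0.007 0.01 0 0.045;0 -0.006 0 -0.006 0.015 0 0.045;0 0 0 0 0.012 0 0.045;0 0 0 0 0 0 0.045;0 0 0 0 0 0 0.045"

```text
time: 39.0
tool_pos: [0.52, 0.399, 0.0344]
ee_rot: [-1.567, 0.003, -1.48]
wrist_force: [0.6, -0.5, -0.3]
width: 0.0563
```

```bash
python3 - <<'E'
from h import *
go(.518,.3965,.0165,-1.481)
cv2.imwrite("pics/ah.png",robot.snapshot("wrist"))
go(.518,.3965,.0165,-1.481)
E
```

```text
t 39.0 pos [0.52   0.399  0.0344] rpy [-1.567  0.003 -1.48 ] w 0.0563 F [ 0.6 -0.5 -0.3] 
 turn(tool) [-0.004  0.001 -0.003] shift now-axes [ 0.0024  0.0179 -0.0023] shift target-axes [ 0.0023  0.0179 -0.0022]
t 39.05 pos [0.5197 0.3989 0.0342] rpy [-1.568  0.002 -1.48 ] w 0.0568 F [-0.5 -1.1 -0.1] 
 turn(tool) [-0.003  0.001 -0.002] shift now-axes [ 0.0022  0.0177 -0.002 ] shift target-axes [ 0.0022  0.0177 -0.0019]
```

View pics/ah.png

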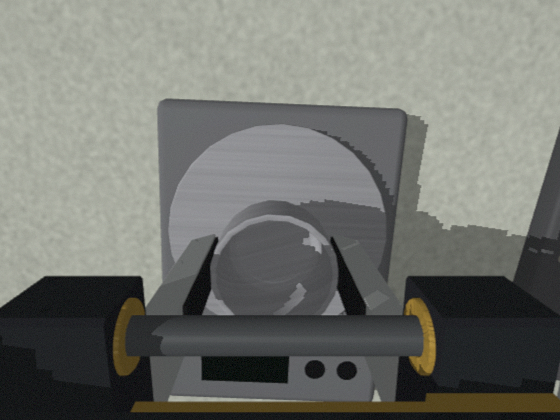

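>>> arm_command --series "-0.003 0 -0.002 0.002 0.006 -0.002 0.045;0 0 0 0 0.006 0 0.045;0 0 0 0 0.003 0 0.045"

```text
time: 39.35
tool_pos: [0.5186, 0.3969, 0.0195]
ee_rot: [-1.569, 0.001, -1.48]
wrist_force: [-0.5, -0.0, 0.6]
width: 0.0568
```

>>> arm_command --series "0 0 0 0 0.001 0 0.045"

```text
time: 39.45
tool_pos: [0.5184, 0.3966, 0.018]
ee_rot: [-1.569, 0.001, -1.48]
wrist_force: [-0.1, -0.9, -0.7]
width: 0.0569
```

>>> arm_command --series "0 0 0 0 0.001 0 0.045"

```text
time: 39.55
tool_pos: [0.5185, 0.3966, 0.0169]
ee_rot: [-1.569, 0.001, -1.48]
wrist_force: [-0.0, -0.7, -0.2]
width: 0.0565
```

>>> arm_command --series "0 0 0 0 0.001 0 0.045"

```text
time: 39.65
tool_pos: [0.5186, 0.3966, 0.0159]
ee_rot: [-1.569, 0.001, -1.48]
wrist_force: [0.2, 0.2, -0.9]
width: 0.0566
```

>>> arm_command --series "0 0 0 0 0.001 0 0.045"

```text
time: 39.75
tool_pos: [0.5187, 0.3967, 0.0158]
ee_rot: [-1.569, 0.001, -1.48]
wrist_force: [-1.5, -1.8, 4.5]
width: 0.0571
```

```bash
python3 - <<'E'
from h import *
go(.518,.3965,.0165,-1.481)
cv2.imwrite("pics/ai.png",cv2.resize(robot.snapshot("side")[130:230,120:260],None,fx=5,fy=5))
go(.518,.3965,.0165,-1.481)
E
```

```text
t 39.75 pos [0.5187 0.3967 0.0158] rpy [-1.569e+00  1.000e-03 -1.480e+00] w 0.0571 F [-1.5 -1.8  4.5] 
 turn(tool) [-0.002  0.001 -0.001] shift now-axes [ 0.0001 -0.0007 -0.0007] shift target-axes [ 0.0001 -0.0007 -0.0007]
t 39.8 pos [0.5187 0.3967 0.0158] rpy [-1.569e+00  1.000e-03 -1.480e+00] w 0.0562 F [-2.4  0.   4. ] 
 turn(tool) [-0.002  0.001 -0.001] shift now-axes [ 0.0001 -0.0007 -0.0007] shift target-axes [ 0.0001 -0.0007 -0.0007]
```

View pics/ai.png

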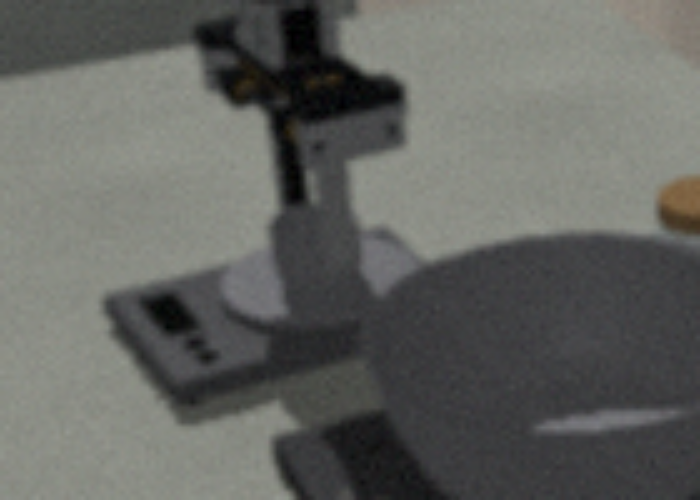

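Contact was where I expected it. Releasing and rising.

>>> arm_command --series "0 0 0 0 0 0 0.06;0 0 0 0 0 0 0.07;0 0 0 0 0 0 0.085;0 0 0 0 0 0 0.085;0 0 0 0 -0.01 0 0.085;0 0 0 0 -0.03 0 0.085;0 0 0 0 -0.04 0 0.085;0 0 0 0 -0.04 0 0.085;0 0 0 0 -0.04 0 0.085;0 0 0 0 -0.03 0 0.085;0 0 0 0 0 0 0.06"

```text
time: 40.9
tool_pos: [0.5178, 0.3961, 0.2152]
ee_rot: [-1.568, 0.002, -1.48]
wrist_force: [-1.3, 0.9, 0.2]
width: 0.0798
```

```bash
python3 - <<'E'
from h import *
cv2.imwrite("pics/aj.png",robot.snapshot("wrist"))
go(.5738,-.3576,.19,-1.481)
print(spot("wrist","small_bowl"))
E
```

```text
t 40.95 pos [0.5171 0.3957 0.2128] rpy [-1.571  0.    -1.48 ] w 0.0762 F [-0.2  0.6 -0.6] 
 turn(tool) [ 0.     0.001 -0.   ] shift now-axes [ 0.7553  0.0227 -0.0118] shift target-axes [ 0.7553  0.0228 -0.0111]
[(0.94, [0.514, 0.399, 0.036], [269.0, 182.0])]
```

View pics/aj.png

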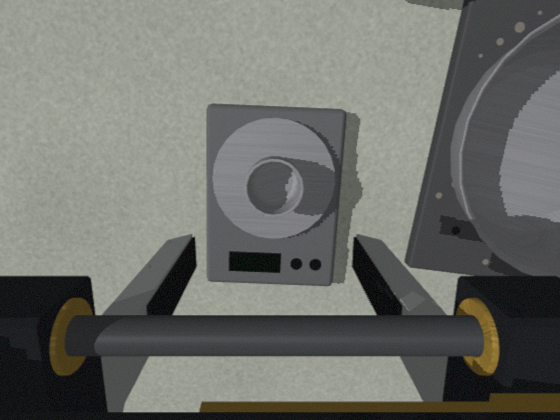

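```bash
python3 - <<'E'
from h import *
print(p2w("wrist",274.5,186,.072),p2w("wrist",274.5,179,.03),p2w("wrist",274.5,118,.03),p2w("wrist",274.5,240,.03))
E
```

```text
[0.51774701 0.39376773 0.072     ] [0.5170036  0.39348903 0.03      ] [0.5795392 0.3991676 0.03     ] [0.44922102 0.38733402 0.03      ]
```

>>> arm_command --series "0 0 0 0.03 0 0 0.06;0 0 0 0.045 -0.003 -0.001 0.06;0 0 0 0.045 -0.003 -0.001 0.06;0 0 0 0.045 -0.003 -0.001 0.06;0.01 0 0 0.045 -0.003 -0.001 0.06;0.01 0 0 0.045 -0.003 -0.001 0.06;0.01 0 0 0.045 -0.003 -0.001 0.06;0.01 0 0 0.045 -0.003 -0.001 0.06;0.01 0 0 0.045 -0.003 -0.001 0.06;0 0 0 0.045 -0.003 -0.001 0.06;0 0 0 0.045 -0.003 -0.001 0.06;0 0 0 0.03 0 0 0.06"

```text
time: 42.2
tool_pos: [0.5396, -0.1288, 0.2059]
ee_rot: [-1.583, -0.002, -1.469]
wrist_force: [1.5, 0.5, -0.3]
width: 0.06
```

```bash
python3 - <<'E'
from h import *
go(.5738,-.3576,.17,-1.481)
E
```

```text
t 42.2 pos [ 0.5396 -0.1288  0.2059] rpy [-1.583 -0.002 -1.469] w 0.06 F [ 1.5  0.5 -0.3] 
 turn(tool) [0.012 0.012 0.002] shift now-axes [0.231  0.0362 0.0112] shift target-axes [0.2309 0.0359 0.0135]
```

>>> arm_command --series "0.012 0.012 0.002 0.02 0 0.002 0.06;0 0 0 0.03 0 0.002 0.06;0 0 0 0.03 0 0.002 0.06;0 0 0 0.03 0 0.002 0.06;0 0 0 0.03 0 0.002 0.06;0 0 0 0.03 0 0.002 0.06;0 0 0 0.02 0 0.001 0.06;0 0 0 0.01 0 0 0.06;0 0 0 0 0 0 0.06;0 0 0 0 0 0 0.06"

```text
time: 43.2
tool_pos: [0.5579, -0.3334, 0.1721]
ee_rot: [-1.612, 0.03, -1.49]
wrist_force: [-1.0, -0.4, -0.2]
width: 0.0599
```

```bash
python3 - <<'E'
from h import *
cv2.imwrite("pics/ak.png",robot.snapshot("wrist"))
go(.5738,-.3576,.05,-1.481)
E
```

```text
t 43.25 pos [ 0.5579 -0.3332  0.172 ] rpy [-1.613  0.03  -1.49 ] w 0.0599 F [-0.6 -0.2 -0.5] 
 turn(tool) [ 0.042 -0.008 -0.03 ] shift now-axes [0.0293 0.1205 0.0189] shift target-axes [0.0258 0.122  0.0136]
```

View pics/ak.png

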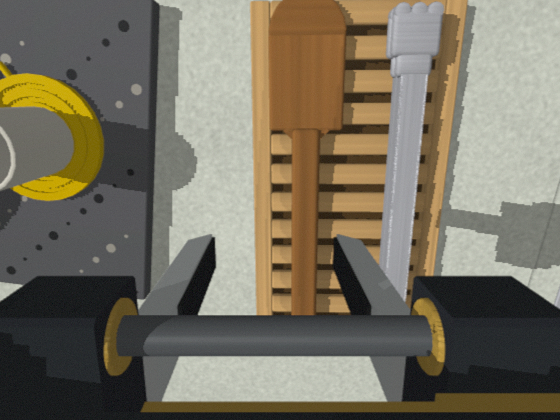

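>>> arm_command --series "0.021 -0.004 -0.015 0.012 0.01 0.007 0.06;0.021 -0.004 -0.015 0.012 0.02 0.006 0.06;0 0 0 0.003 0.025 0 0.06;0 0 0 0 0.025 0 0.06;0 0 0 0 0.02 0 0.06;0 0 0 0 0.01 0 0.06;0 0 0 0 0 0 0.06;0 0 0 0 0 0 0.06"

```text
time: 44.05
tool_pos: [0.5765, -0.3501, 0.0633]
ee_rot: [-1.562, -0.004, -1.469]
wrist_force: [-0.8, 0.1, 0.2]
width: 0.06
```

```bash
python3 - <<'E'
from h import *
cv2.imwrite("pics/al.png",robot.snapshot("wrist"))
go(.5738,-.3576,-.006,-1.481)
E
```

```text
t 44.1 pos [ 0.5766 -0.3502  0.0636] rpy [-1.562 -0.004 -1.469] w 0.0604 F [ 0.3 -0.4 -1.4] 
 turn(tool) [-0.009  0.012  0.004] shift now-axes [ 0.0068  0.0695 -0.0042] shift target-axes [ 0.0071  0.0696 -0.0035]
```

View pics/al.png

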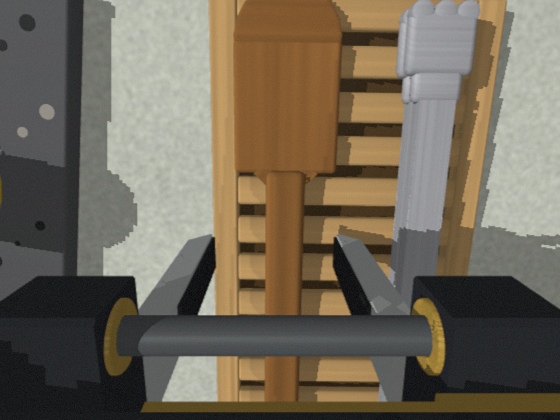

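>>> arm_command --series "-0.009 0.012 0.004 0.004 0.015 -0.003 0.06;0 0 0 0.003 0.02 0 0.06;0 0 0 0 0.018 0 0.06;0 0 0 0 0.008 0 0.06;0 0 0 0 0 0 0.06"

```text
time: 44.6
tool_pos: [0.5772, -0.3611, 0.0045]
ee_rot: [-1.565, -0.007, -1.484]
wrist_force: [0.8, 0.9, -0.4]
width: 0.0602
```

```bash
python3 - <<'E'
from h import *
go(.5738,-.3576,-.0055,-1.481)
E
```

```text
t 44.6 pos [ 0.5772 -0.3611  0.0045] rpy [-1.565 -0.007 -1.484] w 0.0602 F [ 0.8  0.9 -0.4] 
 turn(tool) [-0.006 -0.003  0.007] shift now-axes [-0.0038  0.0099 -0.0031] shift target-axes [-0.0038  0.01   -0.003 ]
```

>>> arm_command --series "-0.006 -0.003 0.007 -0.003 0.005 -0.003 0.06;0 0 0 -0.001 0.004 0 0.06;0 0 0 0 0 0 0.045;0 0 0 0 0 0 0.035"

```text
time: 45.0
tool_pos: [0.5748, -0.3583, -0.0028]
ee_rot: [-1.568, -0.002, -1.481]
wrist_force: [0.0, -0.7, 1.5]
width: 0.0477
```

```bash
python3 - <<'E'
from h import *
go(.5738,-.3576,-.0055,-1.481)
E
```

```text
t 45.0 pos [ 0.5748 -0.3583 -0.0028] rpy [-1.568 -0.002 -1.481] w 0.0477 F [ 0.  -0.7  1.5] 
 turn(tool) [-0.002  0.     0.002] shift now-axes [-0.0008  0.0027 -0.0009] shift target-axes [-0.0008  0.0027 -0.0009]
```

>>> arm_command --series "-0.002 0 0.002 0 0.003 -0.001 0.035;0 0 0 0 0 0 0.025;0 0 0 0 0 0 0.015;0 0 0 0 0 0 0.015;0 0 0 0 0 0 0.015;0 0 0 0 0 0 0.015"

```text
time: 45.6
tool_pos: [0.5745, -0.3586, -0.0047]
ee_rot: [-1.569, -0.001, -1.481]
wrist_force: [-0.4, 0.5, -0.7]
width: 0.0255
```

```bash
python3 - <<'E'
from h import *
go(.5738,-.3576,.16,-1.481)
E
```

```text
t 45.6 pos [ 0.5745 -0.3586 -0.0047] rpy [-1.569e+00 -1.000e-03 -1.481e+00] w 0.0255 F [-0.4  0.5 -0.7] 
 turn(tool) [-0.002  0.     0.001] shift now-axes [-0.001  -0.1647 -0.0002] shift target-axes [-0.0011 -0.1647 -0.0006]
```

>>> arm_command --series "0 0 0 0 -0.01 0 0.015;0 0 0 0 -0.02 0 0.015;0 0 0 0 -0.03 0 0.015;0 0 0 0 -0.04 0 0.015;0 0 0 0 -0.04 0 0.015;0 0 0 0 -0.04 0 0.015;0 0 0 0 -0.02 0 0.015;0 -0 0 0 0 0 0.015"

```text
time: 46.4
tool_pos: [0.5716, -0.3569, 0.2004]
ee_rot: [-1.577, 0.006, -1.481]
wrist_force: [0.2, 0.3, -1.3]
width: 0.0258
```

```bash
python3 - <<'E'
from h import *
go(.585,.161,.2,-1.69)
cv2.imwrite("pics/am.png",robot.snapshot("side"))
E
```

```text
t 46.4 pos [ 0.5716 -0.3569  0.2004] rpy [-1.577  0.006 -1.481] w 0.0258 F [ 0.2  0.3 -1.3] 
 turn(tool) [ 0.007  0.209 -0.005] shift now-axes [-0.5146  0.003   0.0599] shift target-axes [-5.159e-01  4.000e-04 -4.830e-02]
```

View pics/am.png

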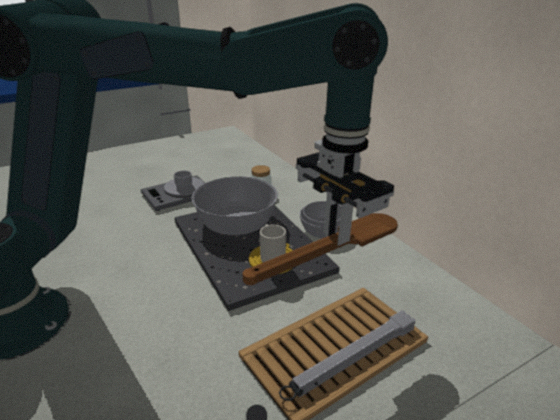

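>>> arm_command --series "0.007 0.07 -0.005 0 -0.005 0 0.015;0 0.07 0 -0.01 -0.005 0 0.015;0 0.06 0 -0.02 0 -0.002 0.015;0 0 0 -0.03 -0.002 -0.004 0.015;0.008 0 0 -0.03 -0.002 -0.004 0.015;0.008 0 0 -0.03 -0.002 -0.004 0.015;0.008 0 0 -0.03 -0.002 -0.004 0.015;0.008 0 0 -0.03 -0.002 -0.004 0.015;0 0 0 -0.03 -0.002 -0.004 0.015;0 0 0 -0.03 -0.002 -0.004 0.015;0 0 0 -0.03 -0.002 -0.003 0.015;0 0 0 -0.02 0 -0.002 0.015"

```text
time: 47.65
tool_pos: [0.5548, -0.0519, 0.1941]
ee_rot: [-1.591, 0.018, -1.698]
wrist_force: [0.7, -0.4, -1.9]
width: 0.0256
```

```bash
python3 - <<'E'
from h import *
go(.585,.161,.16,-1.69)
E
```

```text
t 47.65 pos [ 0.5548 -0.0519  0.1941] rpy [-1.591  0.018 -1.698] w 0.0256 F [ 0.7 -0.4 -1.9] 
 turn(tool) [ 0.02  -0.007 -0.018] shift now-axes [-0.2144  0.0379  0.0038] shift target-axes [-0.215   0.0341  0.0047]
```

>>> arm_command --series "0.02 -0.007 -0.018 -0.02 -0.002 0 0.015;0 0 0 -0.03 -0.001 0.001 0.015;0 0 0 -0.03 -0.001 0.001 0.015;0 0 0 -0.03 -0.001 0.001 0.015;0 0 0 -0.03 0 0.001 0.015;0 0 0 -0.03 0 0.001 0.015;0 0 0 -0.02 0 0 0.015;0 0 0 -0.01 0 0 0.015;0 0 0 0 0 0 0.015"

```text
time: 48.55
tool_pos: [0.5717, 0.1565, 0.1741]
ee_rot: [-1.61, -0.007, -1.686]
wrist_force: [-0.3, -0.6, -1.8]
width: 0.0256
```

```bash
python3 - <<'E'
from h import *
go(.585,.161,.12,-1.69)
E
```

```text
t 48.55 pos [0.5717 0.1565 0.1741] rpy [-1.61  -0.007 -1.686] w 0.0256 F [-0.3 -0.6 -1.8] 
 turn(tool) [0.039 0.004 0.007] shift now-axes [-0.0064  0.0535  0.0148] shift target-axes [-0.0061  0.0541  0.0127]
```

>>> arm_command --series "0.02 0.002 0.004 -0.002 0.008 0.006 0.015;0.019 0.002 0.003 0 0.015 0.004 0.015;0 0 0 0 0.02 0 0.015;0 0 0 0 0.01 0 0.015;0 0 0 0 0 0 0.015;0 0 0 0 0 0 0.015"

```text
time: 49.15
tool_pos: [0.5793, 0.1506, 0.115]
ee_rot: [-1.576, -0.006, -1.696]
wrist_force: [0.3, -0.5, -1.6]
width: 0.0256
```

```bash
python3 - <<'E'
from h import *
cv2.imwrite("pics/an.png",robot.snapshot("wrist"))
cv2.imwrite("pics/an2.png",cv2.resize(robot.snapshot("side")[130:250,140:300],None,fx=5,fy=5))
go(.585,.161,.0855,-1.69)
E
```

```text
t 49.25 pos [0.5797 0.1509 0.1156] rpy [-1.575 -0.006 -1.696] w 0.0257 F [-0.2 -0.9 -2. ] 
 turn(tool) [ 0.004 -0.006  0.006] shift now-axes [-0.0108  0.03    0.0041] shift target-axes [-0.0106  0.0301  0.0041]
```

View pics/an.png

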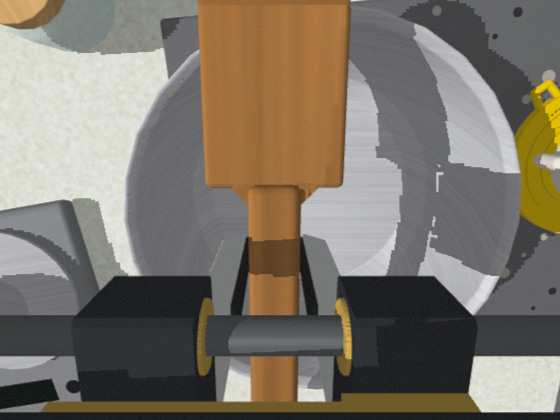

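View pics/an2.png

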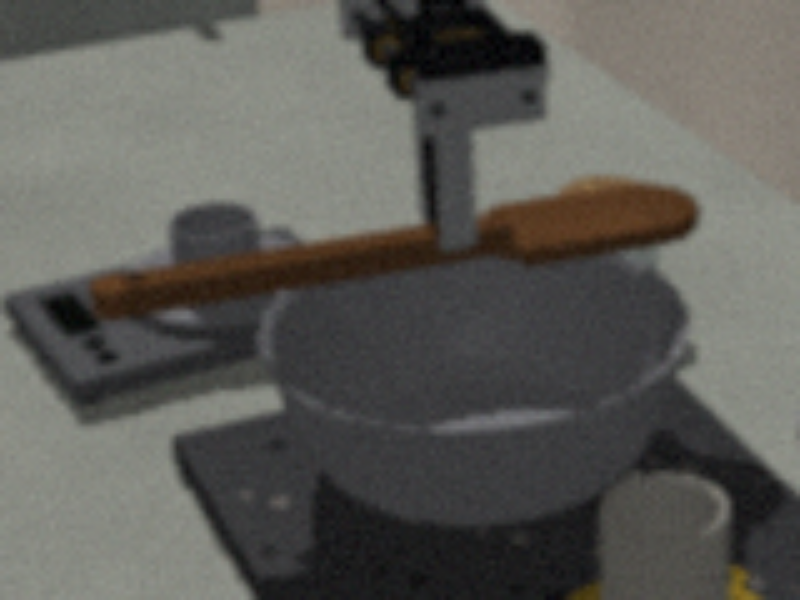

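>>> arm_command --series "0.004 -0.003 0.006 -0.005 0.006 0.003 0.015;0 -0.003 0 -0.005 0.006 0.001 0.015;0 0 0 0 0.006 0 0.015;0 0 0 0 0 0 0.015"

```text
time: 49.65
tool_pos: [0.587, 0.1616, 0.0987]
ee_rot: [-1.566, 0.002, -1.689]
wrist_force: [-0.4, -1.7, -3.1]
width: 0.0256
```

```bash
python3 - <<'E'
from h import *
go(.585,.161,.0855,-1.69)
E
```

```text
t 49.65 pos [0.587  0.1616 0.0987] rpy [-1.566  0.002 -1.689] w 0.0256 F [-0.4 -1.7 -3.1] 
 turn(tool) [-0.005  0.001 -0.002] shift now-axes [ 0.0008  0.0132 -0.002 ] shift target-axes [ 0.0008  0.0132 -0.0019]
```

>>> arm_command --series "-0.005 0 -0.002 0.001 0.004 -0.002 0.015;0 0 0 0 0.003 0 0.015;0 0 0 0 0.003 0 0.015"

```text
time: 49.95
tool_pos: [0.585, 0.1611, 0.0883]
ee_rot: [-1.571, 0.0, -1.688]
wrist_force: [0.7, 0.1, -1.5]
width: 0.0258
```

>>> arm_command --series "0 0 0 0 0.002 0 0.015"

```text
time: 50.05
tool_pos: [0.5848, 0.161, 0.0859]
ee_rot: [-1.571, 0.0, -1.688]
wrist_force: [-0.9, 0.5, -2.1]
width: 0.0256
```

>>> arm_command --series "0 0 0 0 0.001 0 0.015"

```text
time: 50.15
tool_pos: [0.5848, 0.161, 0.0852]
ee_rot: [-1.571, 0.0, -1.688]
wrist_force: [-1.1, -0.0, 3.7]
width: 0.0254
```

>>> arm_command --series "0 0 0 0 0.001 0 0.015"

```text
time: 50.25
tool_pos: [0.5848, 0.161, 0.0853]
ee_rot: [-1.571, 0.0, -1.688]
wrist_force: [-2.8, -0.4, 3.5]
width: 0.0254
```

Firm, light contact. Releasing slowly and rising.

>>> arm_command --series "0 0 0 0 0 0 0.027;0 0 0 0 0 0 0.035;0 0 0 0 0 0 0.045;0 0 0 0 0 0 0.05;0 0 0 0 0 0 0.055;0 0 0 0 -0.01 0 0.055;0 0 0 0 -0.03 0 0.055;0 0 0 0 -0.04 0 0.055;0 0 0 0 -0.03 0 0.055;0 0 0 0 0 0 0.06"

```text
time: 51.25
tool_pos: [0.5851, 0.1608, 0.2011]
ee_rot: [-1.569, 0.001, -1.689]
wrist_force: [0.3, -0.1, 0.4]
width: 0.0587
```

```bash
python3 - <<'E'
from h import *
cv2.imwrite("pics/ao.png",robot.snapshot("wrist"))
cv2.imwrite("pics/ao2.png",robot.snapshot("side"))
go(.580,-.4476,.19,-1.481)
E
```

```text
t 51.35 pos [0.5831 0.1605 0.196 ] rpy [-1.576e+00 -1.000e-03 -1.689e+00] w 0.0596 F [ 0.2 -0.5 -0.4] 
 turn(tool) [ 0.006 -0.208  0.001] shift now-axes [0.6042 0.0065 0.0685] shift target-axes [ 0.6053  0.006  -0.0576]
```

View pics/ao.png

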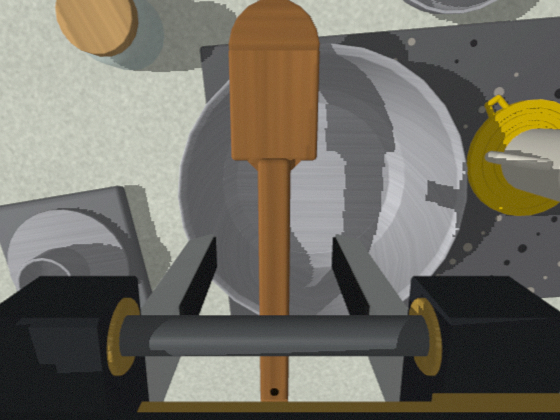

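View pics/ao2.png

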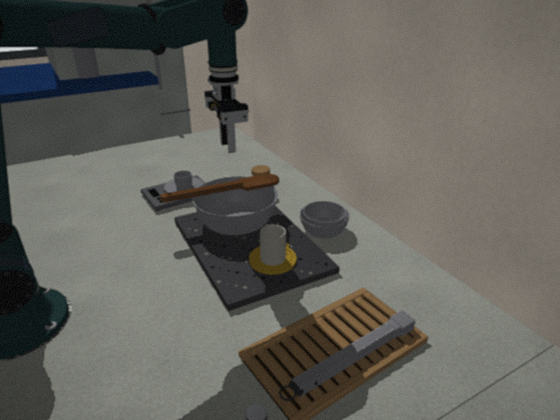

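>>> arm_command --series "0.006 -0.1 0 0.01 -0.003 0 0.06;0 -0.1 0 0.025 -0.003 0 0.06;0 0 0 0.04 -0.003 -0.004 0.06;0 0 0 0.045 -0.003 -0.005 0.06;0.01 0 0 0.045 -0.003 -0.005 0.06;0.01 0 0 0.045 -0.003 -0.005 0.06;0.01 0 0 0.045 -0.003 -0.005 0.06;0.01 0 0 0.045 -0.003 -0.005 0.06;0.01 0 0 0.045 -0.003 -0.005 0.06;0 0 0 0.045 -0.003 -0.005 0.06;0 0 0 0.045 -0.003 -0.005 0.06;0 0 0 0.03 0 -0.003 0.06"

```text
time: 52.55
tool_pos: [0.5621, -0.3162, 0.1935]
ee_rot: [-1.567, 0.017, -1.469]
wrist_force: [0.2, 0.4, -0.3]
width: 0.0597
```

```bash
python3 - <<'E'
from h import *
go(.580,-.4476,.17,-1.481)
E
```

```text
t 52.55 pos [ 0.5621 -0.3162  0.1935] rpy [-1.567  0.017 -1.469] w 0.0597 F [ 0.2  0.4 -0.3] 
 turn(tool) [-0.003  0.011 -0.017] shift now-axes [0.133  0.0212 0.0045] shift target-axes [0.1325 0.0235 0.0061]
```

>>> arm_command --series "-0.003 0.011 -0.017 0.02 0 0.001 0.06;0 0 0 0.03 0 0.001 0.06;0 0 0 0.03 0 0.001 0.06;0 0 0 0.03 0 0.001 0.06;0 0 0 0.015 0 0.001 0.06;0 0 0 0 0 0 0.06;0 0 0 0 0 0 0.06"

```text
time: 53.25
tool_pos: [0.5754, -0.4423, 0.1746]
ee_rot: [-1.59, 0.017, -1.485]
wrist_force: [-0.8, -0.6, 0.1]
width: 0.0601
```

```bash
python3 - <<'E'
from h import *
go(.580,-.4476,.05,-1.481)
E
```

```text
t 53.25 pos [ 0.5754 -0.4423  0.1746] rpy [-1.59   0.017 -1.485] w 0.0601 F [-0.8 -0.6  0.1] 
 turn(tool) [ 0.019 -0.004 -0.017] shift now-axes [0.0077 0.1244 0.0065] shift target-axes [0.0057 0.1246 0.0041]
```

>>> arm_command --series "0.01 -0.002 -0.009 0.004 0.01 0.003 0.06;0.009 -0.002 -0.008 0.002 0.02 0.001 0.06;0 0 0 0 0.025 0 0.06;0 0 0 0 0.025 0 0.06;0 0 0 0 0.02 0 0.06;0 0 0 0 0.01 0 0.06;0 0 0 0 0 0 0.06;0 0 0 0 0 0 0.06"

```text
time: 54.05
tool_pos: [0.5827, -0.4342, 0.0617]
ee_rot: [-1.57, 0.002, -1.469]
wrist_force: [-0.1, -0.6, 1.1]
width: 0.0601
```

```bash
python3 - <<'E'
from h import *
cv2.imwrite("pics/ap.png",robot.snapshot("wrist"))
go(.580,-.4476,-.007,-1.481)
E
```

```text
t 54.1 pos [ 0.5829 -0.4343  0.062 ] rpy [-1.57   0.002 -1.469] w 0.0603 F [ 0.5  0.6 -0.1] 
 turn(tool) [-0.001  0.012 -0.002] shift now-axes [ 0.0131  0.069  -0.0043] shift target-axes [ 0.013   0.069  -0.0041]
```

View pics/ap.png

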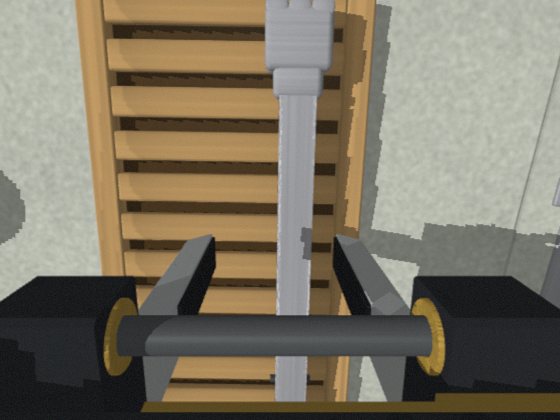

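>>> arm_command --series "0 0.006 0 0.006 0.015 -0.004 0.06;0 0.006 0 0.006 0.02 0 0.06;0 0 0 0 0.018 0 0.06;0 0 0 0 0.008 0 0.06;0 0 0 0 0 0 0.06"

```text
time: 54.6
tool_pos: [0.582, -0.4513, 0.0033]
ee_rot: [-1.563, -0.007, -1.483]
wrist_force: [0.1, 0.3, 0.5]
width: 0.0597
```

```bash
python3 - <<'E'
from h import *
cv2.imwrite("pics/aq.png",robot.snapshot("wrist"))
go(.580,-.4476,-.007,-1.481)
E
```

```text
t 54.65 pos [ 0.5822 -0.4515  0.0039] rpy [-1.562 -0.008 -1.483] w 0.0595 F [ 0.2  0.4 -0.1] 
 turn(tool) [-0.008 -0.002  0.008] shift now-axes [-0.0042  0.0109 -0.0019] shift target-axes [-0.0041  0.0109 -0.0018]
```

View pics/aq.png

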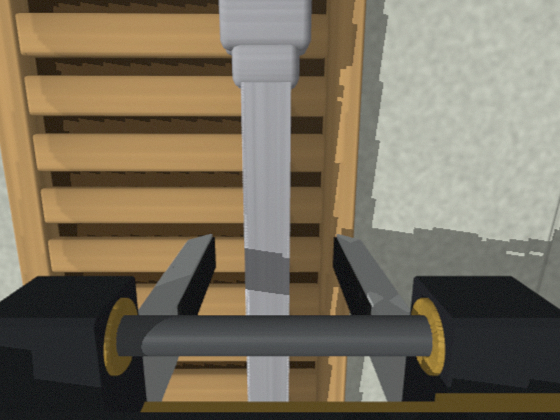

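>>> arm_command --series "-0.008 -0.002 0.008 -0.003 0.005 -0.002 0.06;0 0 0 -0.001 0.005 0 0.05;0 0 0 0 0.001 0 0.04;0 0 0 0 0 0 0.03;0 0 0 0 0 0 0.03"

```text
time: 55.15
tool_pos: [0.5814, -0.449, -0.0041]
ee_rot: [-1.567, -0.003, -1.481]
wrist_force: [-0.5, 0.2, -0.8]
width: 0.032
```

```bash
python3 - <<'E'
from h import *
go(.580,-.4476,-.007,-1.481)
E
```

```text
t 55.15 pos [ 0.5814 -0.449  -0.0041] rpy [-1.567 -0.003 -1.481] w 0.032 F [-0.5  0.2 -0.8] 
 turn(tool) [-0.004  0.     0.003] shift now-axes [-0.0015  0.0029 -0.0013] shift target-axes [-0.0015  0.0029 -0.0013]
```

>>> arm_command --series "-0.004 0 0.003 -0.001 0.003 -0.001 0.03;0 0 0 0 0 0 0.02;0 0 0 0 0 0 0.012;0 0 0 0 0 0 0.012;0 0 0 0 0 0 0.012;0 0 0 0 0 0 0.012"

```text
time: 55.75
tool_pos: [0.5807, -0.4482, -0.0064]
ee_rot: [-1.57, -0.001, -1.481]
wrist_force: [-0.5, 0.4, 0.7]
width: 0.0217
```

```bash
python3 - <<'E'
from h import *
go(.580,-.4476,.2,-1.481)
E
```

```text
t 55.75 pos [ 0.5807 -0.4482 -0.0064] rpy [-1.570e+00 -1.000e-03 -1.481e+00] w 0.0217 F [-0.5  0.4  0.7] 
 turn(tool) [-0.001  0.     0.001] shift now-axes [-0.0004 -0.2064 -0.0005] shift target-axes [-0.0007 -0.2064 -0.0006]
```

>>> arm_command --series "0 0 0 0 -0.01 0 0.012;0 0 0 0 -0.02 0 0.012;0 0 0 0 -0.03 0 0.012;0 0 0 0 -0.04 0 0.012;0 0 0 0 -0.04 0 0.012;0 0 0 0 -0.04 0 0.012;0 0 0 0 -0.03 0 0.012;0 0 0 0 0 0 0.012"

```text
time: 56.55
tool_pos: [0.5785, -0.4463, 0.2089]
ee_rot: [-1.577, 0.006, -1.481]
wrist_force: [1.1, -0.9, -0.7]
width: 0.0215
```

```bash
python3 - <<'E'
from h import *
go(.563,.080,.2,-1.68)
cv2.imwrite("pics/ar.png",robot.snapshot("side"))
E
```

```text
t 56.55 pos [ 0.5785 -0.4463  0.2089] rpy [-1.577  0.006 -1.481] w 0.0215 F [ 1.1 -0.9 -0.7] 
 turn(tool) [ 0.007  0.199 -0.005] shift now-axes [-0.5255  0.0118  0.032 ] shift target-axes [-0.5215  0.0089 -0.0728]
```

View pics/ar.png

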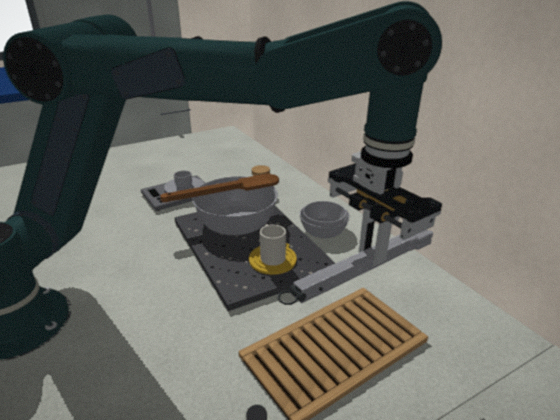

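>>> arm_command --series "0.007 0.06 -0.005 0 -0.005 0 0.012;0 0.06 0 -0.01 -0.005 0 0.012;0 0.06 0 -0.02 0 -0.003 0.012;0 0 0 -0.03 -0.002 -0.005 0.012;0.008 0 0 -0.03 -0.002 -0.005 0.012;0.008 0 0 -0.03 -0.002 -0.005 0.012;0.008 0 0 -0.03 -0.002 -0.005 0.012;0.008 0 0 -0.03 -0.002 -0.005 0.012;0 0 0 -0.03 -0.002 -0.005 0.012;0 0 0 -0.03 -0.002 -0.005 0.012;0 0 0 -0.03 -0.002 -0.004 0.012;0 0 0 -0.02 0 -0.003 0.012"

```text
time: 57.8
tool_pos: [0.5439, -0.1376, 0.1943]
ee_rot: [-1.598, 0.032, -1.676]
wrist_force: [0.1, -0.1, -1.8]
width: 0.0217
```

```bash
python3 - <<'E'
from h import *
go(.563,.080,.17,-1.68)
E
```

```text
t 57.8 pos [ 0.5439 -0.1376  0.1943] rpy [-1.598  0.032 -1.676] w 0.0217 F [ 0.1 -0.1 -1.8] 
 turn(tool) [ 0.028  0.004 -0.032] shift now-axes [-0.2175  0.0314 -0.0031] shift target-axes [-0.2184  0.0243 -0.0047]
```

>>> arm_command --series "0.014 0.004 -0.016 -0.02 -0.002 0 0.012;0.014 0 -0.016 -0.03 -0.001 0 0.012;0 0 0 -0.03 -0.001 0 0.012;0 0 0 -0.03 -0.001 0 0.012;0 0 0 -0.03 0 0 0.012;0 0 0 -0.03 0 0 0.012;0 0 0 -0.02 0 0 0.012;0 0 0 -0.005 0 0 0.012;0 0 0 0 0 0 0.012"

```text
time: 58.7
tool_pos: [0.5502, 0.0682, 0.1711]
ee_rot: [-1.616, -0.001, -1.676]
wrist_force: [-0.3, -0.1, -1.2]
width: 0.0219
```

```bash
python3 - <<'E'
from h import *
go(.563,.080,.12,-1.68)
E
```

```text
t 58.7 pos [0.5502 0.0682 0.1711] rpy [-1.616e+00 -1.000e-03 -1.676e+00] w 0.0219 F [-0.3 -0.1 -1.2] 
 turn(tool) [0.045 0.004 0.001] shift now-axes [-0.0131  0.0505  0.0138] shift target-axes [-0.0131  0.0511  0.0114]
```

>>> arm_command --series "0.023 0.002 0 -0.004 0.008 0.006 0.012;0.022 0.002 0 -0.004 0.015 0.004 0.012;0 0 0 0 0.018 0 0.012;0 0 0 0 0.008 0 0.012;0 0 0 0 0 0 0.012;0 0 0 0 0 0 0.012"

```text
time: 59.3
tool_pos: [0.5575, 0.0682, 0.1148]
ee_rot: [-1.578, -0.006, -1.687]
wrist_force: [0.5, 0.5, -0.3]
width: 0.0218
```

```bash
python3 - <<'E'
from h import *
cv2.imwrite("pics/as.png",robot.snapshot("wrist"))
go(.563,.080,.0836,-1.68)
E
```

```text
t 59.35 pos [0.5576 0.0682 0.1149] rpy [-1.578 -0.006 -1.687] w 0.022 F [-0.8  0.2 -1.8] 
 turn(tool) [ 0.007 -0.007  0.006] shift now-axes [-0.0125  0.0312  0.0042] shift target-axes [-0.0123  0.0313  0.0041]
```

View pics/as.png

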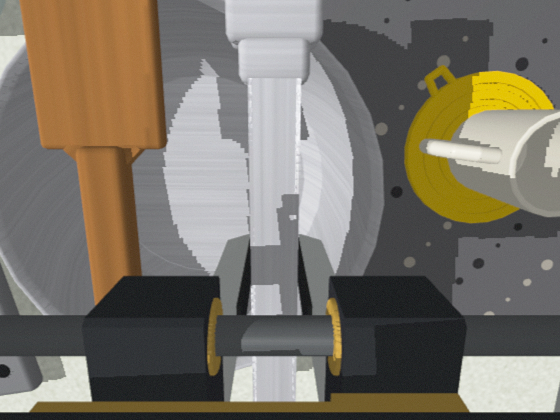

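>>> arm_command --series "0.007 -0.004 0.006 -0.006 0.006 0.003 0.012;0 -0.003 0 -0.006 0.006 0.001 0.012;0 0 0 0 0.006 0 0.012;0 0 0 0 0 0 0.012"

```text
time: 59.75
tool_pos: [0.5651, 0.0805, 0.0977]
ee_rot: [-1.566, 0.001, -1.68]
wrist_force: [-0.2, 0.6, -2.1]
width: 0.0218
```

```bash
python3 - <<'E'
from h import *
go(.563,.080,.0836,-1.68)
E
```

```text
t 59.75 pos [0.5651 0.0805 0.0977] rpy [-1.566e+00  1.000e-03 -1.680e+00] w 0.0218 F [-0.2  0.6 -2.1] 
 turn(tool) [-0.005 -0.    -0.001] shift now-axes [ 0.0007  0.0141 -0.0021] shift target-axes [ 0.0007  0.0141 -0.002 ]
```

>>> arm_command --series "-0.005 0 -0.001 0.001 0.004 -0.002 0.012;0 0 0 0 0.003 0 0.012;0 0 0 0 0.003 0 0.012"

```text
time: 60.05
tool_pos: [0.5632, 0.0799, 0.0875]
ee_rot: [-1.57, 0.0, -1.68]
wrist_force: [-0.6, 0.2, -2.1]
width: 0.0217
```

>>> arm_command --series "0 0 0 0 0.002 0 0.012"

```text
time: 60.15
tool_pos: [0.563, 0.0799, 0.0851]
ee_rot: [-1.57, 0.0, -1.68]
wrist_force: [-0.6, -0.5, -1.5]
width: 0.0217
```

>>> arm_command --series "0 0 0 0 0.001 0 0.012"

```text
time: 60.25
tool_pos: [0.5629, 0.0798, 0.0838]
ee_rot: [-1.571, 0.0, -1.68]
wrist_force: [0.6, -0.2, -2.1]
width: 0.0219
```

>>> arm_command --series "0 0 0 0 0.001 0 0.012"

```text
time: 60.35
tool_pos: [0.563, 0.0798, 0.0833]
ee_rot: [-1.571, 0.0, -1.68]
wrist_force: [-1.3, -0.5, 3.2]
width: 0.0216
```

Contact. Releasing.

>>> arm_command --series "0 0 0 0 0 0 0.024;0 0 0 0 0 0 0.032;0 0 0 0 0 0 0.042;0 0 0 0 0 0 0.05;0 0 0 0 0 0 0.05;0 0 0 0 -0.01 0 0.05;0 0 0 0 -0.03 0 0.05;0 0 0 0 -0.04 0 0.05;0 0 0 0 -0.04 0 0.05;0 0 0 0 -0.03 0 0.05;0 0 0 0 0 0 0.05"

```text
time: 61.45
tool_pos: [0.5627, 0.0797, 0.2423]
ee_rot: [-1.568, 0.0, -1.68]
wrist_force: [0.2, 0.2, 0.6]
width: 0.0497
```

```bash
python3 - <<'E'
from h import *
cv2.imwrite("pics/at.png",robot.snapshot("wrist"))
cv2.imwrite("pics/at2.png",cv2.resize(robot.snapshot("side")[120:300,120:360],None,fx=3.3,fy=3.3))
go(.4,-.1,.25,-1.68)
E
```

```text
t 61.55 pos [0.5609 0.0796 0.2372] rpy [-1.576e+00 -1.000e-03 -1.680e+00] w 0.0498 F [-0.4 -0.1  0.6] 
 turn(tool) [0.005 0.    0.001] shift now-axes [ 0.1961 -0.0119 -0.1405] shift target-axes [ 0.1961 -0.0128 -0.1404]
```

View pics/at.png

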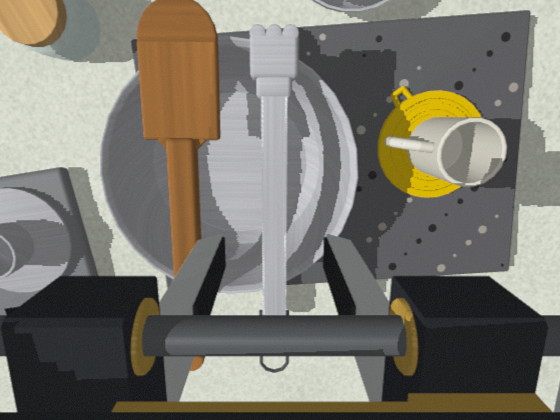

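View pics/at2.png

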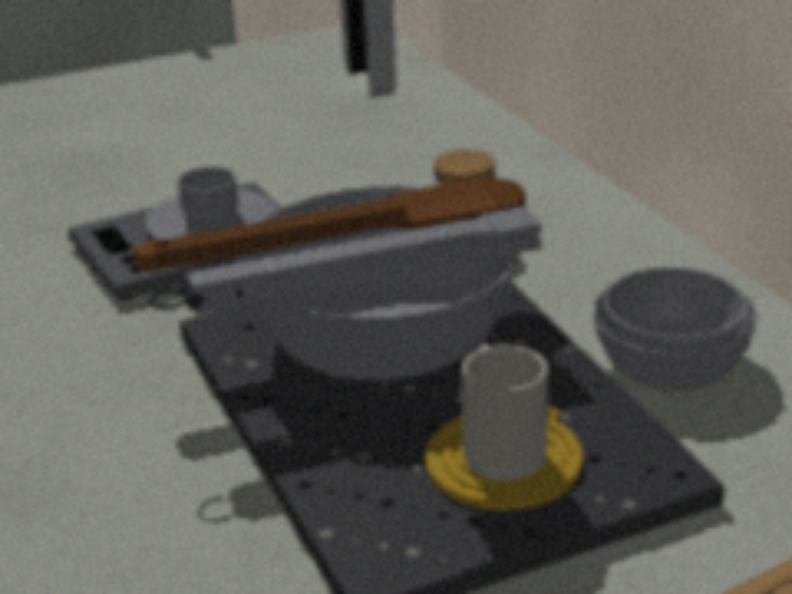

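>>> arm_command --series "0.005 0 0 0 -0.02 -0.02 0.05;0 0 0 0.03 -0.02 -0.02 0.05;0 0 0 0.03 -0.01 -0.02 0.05;0 0 0 0.04 -0.005 -0.025 0.05;0 0 0 0.04 -0.003 -0.025 0.05;0 0 0 0.04 -0.003 -0.025 0.05;0 0 0 0.04 -0.003 -0.02 0.05;0 0 0 0.03 0 -0.02 0.05;0 0 0 0 0 0 0.05;0 0 0 0 0 0 0.05"

```text
time: 62.55
tool_pos: [0.3457, -0.155, 0.2813]
ee_rot: [-1.614, 0.003, -1.678]
wrist_force: [0.4, 0.7, -0.1]
width: 0.0499
```

```bash
python3 - <<'E'
from h import *
go(.3,-.2,.25,-1.68)
im=robot.snapshot("top");cv2.imwrite("pics/au0.png",im)
cv2.imwrite("pics/au.png",cv2.resize(im[180:330,85:285],None,fx=4,fy=4,interpolation=cv2.INTER_CUBIC))
cv2.imwrite("pics/au1.png",cv2.resize(im[180:330,260:460],None,fx=4,fy=4,interpolation=cv2.INTER_CUBIC))
E
```

```text
t 62.55 pos [ 0.3457 -0.155   0.2813] rpy [-1.614  0.003 -1.678] w 0.0499 F [ 0.4  0.7 -0.1] 
 turn(tool) [ 0.043  0.002 -0.003] shift now-axes [ 0.0497  0.0329 -0.0392] shift target-axes [ 0.0497  0.0313 -0.0405]
```

View pics/au0.png

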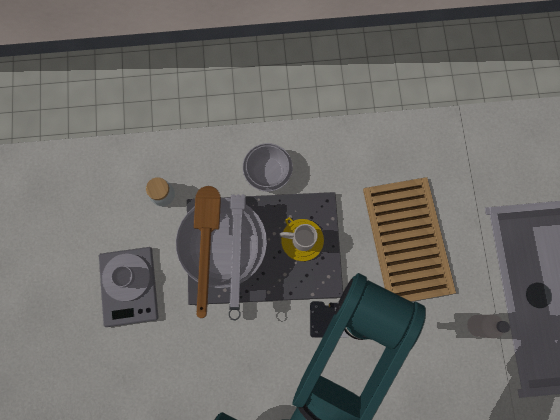

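View pics/au.png

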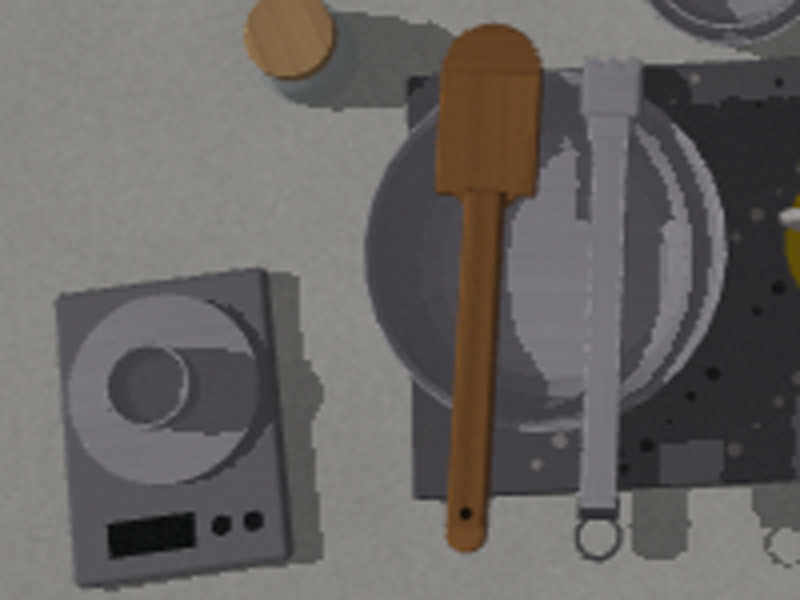

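View pics/au1.png

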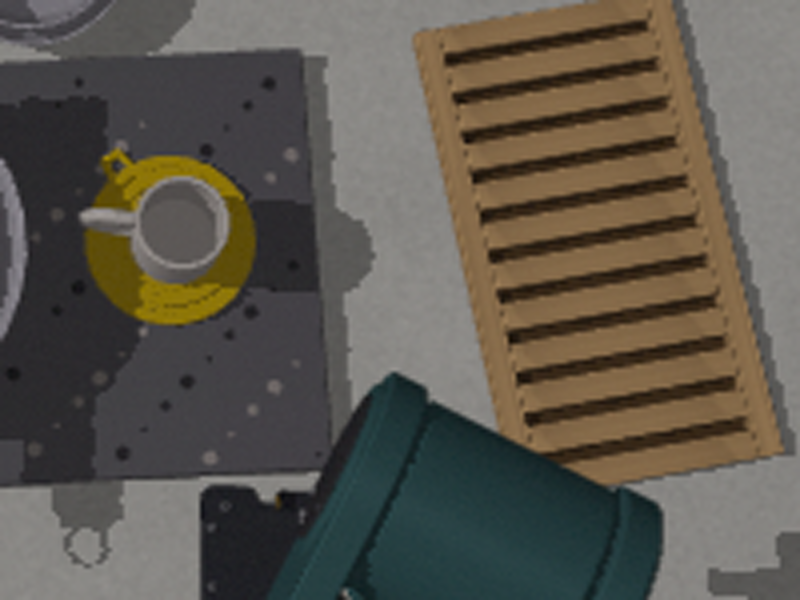

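```bash
python3 - <<'E'
from h import *
f=lambda o,u,v,z:np.round(p2w("top",o+(u-1.5)/4,180+(v-1.5)/4,z),4)
print("mug",f(260,181,224,.108),"trivet",f(260,170.5,240,.028))
print("small",f(85,148,386,.072),"pan",f(85,164,389,.03))
E
```

```text
mug [ 0.5763 -0.1029  0.108 ] trivet [ 0.5777 -0.1009  0.028 ]
small [0.5163 0.3962 0.072 ] pan [0.5175 0.3968 0.03  ]
```

Everything is within about 2.5 mm of centre, the bystanders haven't moved and the robot is clear. Handing in.

```bash
python3 - <<'E'
from h import *
print(robot.close_job())
E
```

```text
the job is handed in; nothing more can be done
None
```

The job is done in the order you asked, and I handed it in at about 62.6 s with the arm clear of everything. The mug stands on the trivet. The mwiko and tongs went flat onto the draining board. The small bowl is on the scale's pan, and the mwiko and tongs are back side by side across the mixing bowl's rim.

**Last checks (top, wrist and side pictures):**
- **Mug:** upright, about 2.5 mm from the trivet's centre.
- **Small bowl:** about 1.5 mm from the pan's centre in the top view. The wrist view agrees to within about 3 mm.
- **Mwiko and tongs:** level on the rim, about 82 mm apart between centre lines, and within a pixel or so of where they started.
- **Mixing bowl, nested bowls and salt jar:** show no shift in the pictures.
- **Forces:** every object touched down gently; the highest reading I saw was about 7 N.

**What disagreed:**
- **Fingertip position:** the real fingertips sit about 27 mm behind the reported TCP. The first close on the mwiko passed above the handle without touching it. I corrected for the offset on every later grasp, but the mug had already been held only by its upper part.
- **Wrist camera:** object sizes in its pictures came out about 3 to 5% too small.
- **Mug carry:** the arm sagged about 4 cm while carrying the mug over the mixing bowl. The next picture showed nothing disturbed, and I carried the other things in smaller steps.

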